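# Clear the culture dishes from the stacks to their stations

## Robot

A 6-joint arm with a two-finger parallel gripper is mounted at the origin on the work surface. World frame = base frame: x ahead of the robot, y to its left, z up, the work surface at z = 0. Lengths are in m, angles in rad, forces in N, time in s.
With the tool pointing down it reaches from about 0.25 to 0.8 m from the base axis. Payload 3.9 kg.
Tool frame: the origin (TCP) lies midway between the tips of the shut fingers; the grasp point (between the pads) lies 19 mm behind it; x points along the fingers, z is the direction in which the jaws open and shut, and the axes are right-handed (so a half turn about x gives the same grasp; the last joint's range is limited). The gripper opens to 85 mm and grips with 20 to 120 N. Pads are 22 mm wide; open, the fingers measure 114 mm over their backs; the gripper's body (76 mm by 85 mm) begins 54 mm behind the grasp point. The pads swing forward as they close: fully open they stand 13 mm farther back than shut.
Start: joints at [-1.209, 0.26, -0.138, 1.173, 0, 1.571], TCP at [0.186, -0.491, 0.231] pointing down, gripper open.
Joint ranges: [-2.78, 2.78], [-0.83, 1.72], [-1.28, 1.37], [-1.9, 2.12], [-1.57, 1.48], [-3.14, 3.14]. Speed limits (rad/s): [2.57, 2.57, 3.14, 3.14, 3.14, 3.14].

## Interface

Orientations are given as [roll, pitch, yaw] about the fixed x, y, z axes, in that order (R = Rz(yaw) Ry(pitch) Rx(roll)).
In Python, from rig import state, camera, camera_params, ctrl gives the robot as it stands.
- The arm moves only by the tool play_rows, never from a script. Its argument "commands" is a list of rows, each an object with "slide": the shift along the tool's x, y, z in cm, a list of three; "spin": the turn about the tool's x in degrees. A call has 1 to 10 rows; each row shifts and turns the commanded pose from where the row before left it, along the tool's axes as they then stand; what a row does not reach is not made up. A row lasts 1/10 s, in which the tool goes at most 50 mm and 8.59 degrees, less where a joint would pass 70% of its speed; a pose out of reach is approached as far as the arm can. A call with a gripper value outside its range is refused whole. "gripper" is the gripper command: -1 is fully open, 1 is shut, values between are in proportion, set as the call begins (left out, the last holds). The fingers move at their own pace and stop on an object; "grip_force" is the grip in N (left out, the last holds). Time passes only in rows, so rows that do not move let the fingers close. It gives the time, the measured TCP pose, the force and the opening at its end, in the units of the state.
- state(): the state, without advancing time (a new reading comes with each control period).
- camera(name): name is "scene" or "top"; returns the picture (400x640x3 uint8, red, green, blue); there is no depth.
- camera_params(name): a dict with "fx", "fy", "cx", "cy" (pixels), "T" (4x4, takes a point from camera to world coordinates). Camera axes: x right, y down, z forward; pixel columns grow to the right and rows downward; lengths in m; the calibration is good to about 2 mm. A picture is of the moment at which its call begins. camera_params takes no time and is no camera call.
- ctrl.hand_in(): hands the job in, once; it reports no verdict.
The state is a dict: "clock": time; "joints": joint angles; "joint_velocities": joint speeds; "joint_torque": joint torques, N m; "tool_pos": TCP position; "eef_rot": TCP orientation; "contact_force": force on the tool from outside, world axes, zero at the start; "moment": the same for the moment, N m; "opening": opening from 0.0 (shut) to 1.0 (fully open).
Only numpy, scipy, OpenCV 4.12 (cv2) and the standard library are available. Lean on these libraries where they do the work, as an engineer would, in place of code of your own. Each camera call takes 0.05 s, during which the arm holds its last target.

## Task

Two short stacks of culture dishes have come out of the incubator: take them apart and set each dish where it is needed next. The red one goes to the middle of the colony counter's lit stage, the green one to the middle of the turntable, the yellow one to the middle of the balance pan, and the mouldy brown one goes flat into the orange discard tray. Keep every dish level with its lid up, set it down rather than dropping it, and leave the tube rack and the vial alone.

Things in the scene. Friction and masses are not known exactly. Their poses are not given: they have to be found in the camera images.
- dish_red_mid (a point): centre, half-way up, of the large round culture dish with dark red agar with a few pale colonies under its clear lid; loose, 66 mm in diameter, 18 mm high, so its underside is 9 mm below this point. The lid skirt (upper 13 mm) is the widest part, the base below it is 3 mm narrower. 35 to 60 g; the lid does not come off; its z axis points up. At the start it lies on the bench with one of the small dishes on top of it.
- dish_green_mid (a point): centre, half-way up, of the large round culture dish with plain green agar under its clear lid; loose, 66 mm in diameter, 18 mm high, so its underside is 9 mm below this point. The lid skirt (upper 13 mm) is the widest part, the base below it is 3 mm narrower. 35 to 60 g; the lid does not come off; its z axis points up. At the start it lies on the bench with one of the small dishes on top of it.
- dish_yellow_mid (a point): centre, half-way up, of the small round culture dish with plain straw-yellow agar under its clear lid; loose, 48 mm in diameter, 18 mm high, so its underside is 9 mm below this point. The lid skirt (upper 13 mm) is the widest part, the base below it is 3 mm narrower. 24 to 42 g; the lid does not come off; its z axis points up. At the start it lies on top of one of the two large dishes, roughly centred.
- dish_brown_mid (a point): centre, half-way up, of the small round culture dish with dark brown agar with pale grey mould patches under its clear lid; loose, 48 mm in diameter, 18 mm high, so its underside is 9 mm below this point. The lid skirt (upper 13 mm) is the widest part, the base below it is 3 mm narrower. 24 to 42 g; the lid does not come off; its z axis points up. At the start it lies on top of one of the two large dishes, roughly centred.
- counter_stage (a point): centre of the top of the lit white round stage (104 mm in diameter, faint square grid, black rim) of the colony counter: a flat off-white fixed housing 200 x 180 mm with a dark strip and push buttons in front of the stage. The stage top is flat, 55 mm above the bench and the highest part of the counter; the housing reaches 85 mm to the +x side and 115 mm to the -x side of this point (its own axes; the controls are on the -x side, roughly towards the robot)
- turntable_top (a point): centre of the top of the round steel platter (114 mm in diameter, fine concentric rings) of the inoculating turntable on a grey round foot 124 mm wide; the platter's top is flat, 45 mm above the bench, and turns freely about this point; the foot is fixed
- balance_pan (a point): centre of the top of the round bare-metal pan (110 mm in diameter) of the balance: a dark grey-blue fixed housing 200 x 165 mm with a pale green display in front of the pan. The pan's top is flat, 56 mm above the bench, 10 mm above the housing, and does not give; the housing reaches 85 mm to the +x side and 115 mm to the -x side of this point (its own axes; the controls are on the -x side, roughly towards the robot)
- tray_floor (a point): centre of the inner floor of the orange discard tray, fixed, 160 x 160 mm outside, 152 x 152 mm inside; the floor is 4 mm and the rim 16 mm above the bench, so the walls stand 12 mm above this point
- rack_mid (a point): bystander: centre, half-way up, of the loose black tube rack, 66 x 110 x 42 mm (x, y, z), with three capped blood tubes standing in it up to 90 mm above the bench; leave it alone
- vial_mid (a point): bystander: centre, half-way up, of a small loose clear glass vial with a metal cap, 25 mm in diameter, 50 mm high, standing on the bench between the two stacks; leave it alone
Not all that is in view belongs to the job. What is shaped like the part that bears dish_green_mid but blue or purple is not meant. What is shaped like the part that bears dish_yellow_mid but purple is not meant.

How it is judged:
At the end, for the whole second after the job is handed in: The red dish rests flat on the colony counter's stage, the green one on the turntable and the yellow one on the balance pan, each with its centre within 15 mm of the middle; the brown one rests flat on the floor of the discard tray, anywhere inside its walls. All lids up, at rest and released (horizontal distance between dish_red_mid and counter_stage below 0.015 m and z of dish_red_mid in the frame of counter_stage between 0.005 and 0.013 m and angle between each of dish_red_mid, dish_green_mid, dish_yellow_mid, dish_brown_mid's own z axis and vertical below 0.1 rad and linear speed of each of dish_red, dish_green, dish_yellow, dish_brown below 0.02 m/s and horizontal distance between dish_green_mid and turntable_top below 0.015 m and z of dish_green_mid in the frame of turntable_top between 0.005 and 0.013 m and horizontal distance between dish_yellow_mid and balance_pan below 0.015 m and z of dish_yellow_mid in the frame of balance_pan between 0.005 and 0.013 m and x of dish_brown_mid in the frame of tray_floor between -0.054 and 0.054 m and y of dish_brown_mid in the frame of tray_floor between -0.054 and 0.054 m and z of dish_brown_mid in the frame of tray_floor between 0.005 and 0.013 m); the robot touches nothing.
It fails at once if a dish is tipped by more than about 35 degrees (angle between any of dish_red_mid, dish_green_mid, dish_yellow_mid, dish_brown_mid's own z axis and vertical above 0.6 rad).
It fails at once if a dish is dropped or thrown (moves faster than 0.7 m/s with no finger on it, as after a fall of over 25 mm) ((linear speed of dish_red above 0.7 m/s and contact force between the fingers and dish_red below 0.05 N) or (linear speed of dish_green above 0.7 m/s and contact force between the fingers and dish_green below 0.05 N) or (linear speed of dish_yellow above 0.7 m/s and contact force between the fingers and dish_yellow below 0.05 N) or (linear speed of dish_brown above 0.7 m/s and contact force between the fingers and dish_brown below 0.05 N)).
It fails at once if the tube rack or the vial is shifted by more than 20 mm or tipped (distance of any of rack_mid, vial_mid from where it was at the start of the episode above 0.02 m or angle between any of rack_mid, vial_mid's own z axis and vertical above 0.3 rad).
It also fails if it takes over 112 s, if anything falls off the work surface, if the arm or the gripper's body presses on something with over 40 N, if the wrist force passes 120 N, or if a joint passes its speed limit or range.

## Working session

There is one attempt and no reset: what is moved stays moved. The work goes in short steps, Python scripts to look and compute and a tool call to move; the robot and the scene stay as the last step left them, time stands still between calls to the robot, and variables do not carry over. Pictures are saved under pics/ and viewed, and the job is handed in when it is done.

Besides the shell and the picture viewer there is one more tool, called by a JSON object that holds its "name" and its "arguments". play_rows: Moves the arm, as the interface text tells. Its arguments: {"type":"object","properties":{"commands":{"type":"array","items":{"type":"object","properties":{"slide":{"type":"array","items":{"type":"number"}},"spin":{"type":"number"}}}},"gripper":{"type":"number"},"grip_force":{"type":"number"}},"required":["commands"]}

```bash
mkdir -p pics; ls; python3 - <<'E'
from rig import state,camera,camera_params
import cv2,numpy as np
print(state())
for n in("scene","top"):
    cv2.imwrite(f"pics/{n}0.png",camera(n)[:,:,::-1]); p=camera_params(n); print(n,p)
E
```

```text
pics
{'clock': 0.0, 'joints': array([-1.20901658e+00,  2.60657009e-01, -1.39354215e-01,  1.17271883e+00,
       -2.12663428e-05,  1.57078442e+00]), 'joint_velocities': array([ 0.00028181,  0.0004547 , -0.00028132,  0.00166915, -0.00127609,
        0.00127246]), 'joint_torque': array([-7.66256180e-04, -4.05673993e+01,  2.53924102e+01,  1.87639397e-02,
       -2.33936987e-05,  4.96421976e-06]), 'tool_pos': array([ 0.18557075, -0.49038141,  0.2304847 ]), 'eef_rot': array([-3.13060744,  1.56886248,  1.94357321]), 'contact_force': array([ 0.33653151,  0.01488095, -0.10667147]), 'moment': array([ 0.02184857, -0.03640042, -0.01292045]), 'opening': 1.0008980525020048}
scene {'fx': 411.15090764427566, 'fy': 411.15090764427566, 'cx': 318.7028025600659, 'cy': 197.1921135716836, 'T': array([[-0.39628349,  0.68366445, -0.61283139,  1.15765698],
       [ 0.91800464,  0.30599449, -0.25225949,  0.26872198],
       [ 0.01506219, -0.66254834, -0.7488677 ,  0.84189612],
       [ 0.        ,  0.        ,  0.        ,  1.        ]])}
top {'fx': 398.5165171152352, 'fy': 398.5165171152352, 'cx': 322.2975180616713, 'cy': 198.68866476984687, 'T': array([[-0.09182677, -0.97115667,  0.22005128,  0.33093838],
       [-0.99576934,  0.08881105, -0.02358015,  0.01889634],
       [ 0.00335703, -0.22128561, -0.97520327,  0.97632791],
       [ 0.        ,  0.        ,  0.        ,  1.        ]])}
```

View pics/top0.png

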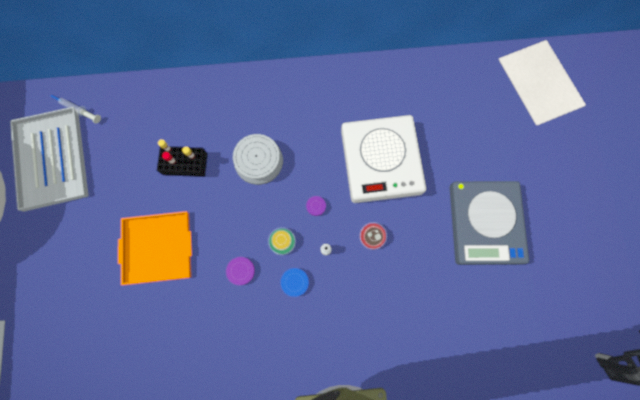

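View pics/scene0.png

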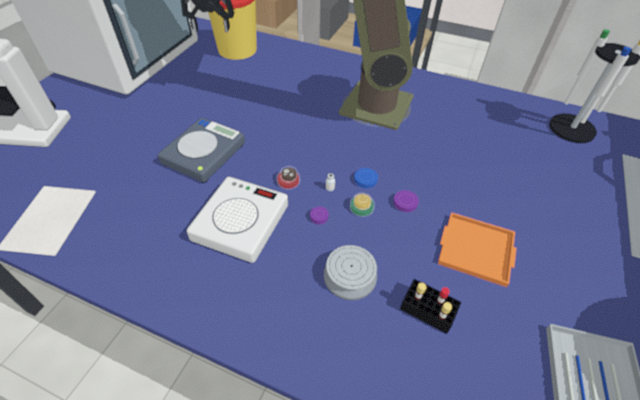

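The top view shows yellow on green at about (281,241) and brown on red at (373,236). The stage is at (383,149), the platter at (256,157), the pan at (492,214) and the tray at (156,248). I'll enlarge these areas.

```bash
python3 - <<'E'
import cv2
im=cv2.imread("pics/top0.png")
def crop(n,x,y,w,h,k):
    c=cv2.resize(im[y:y+h,x:x+w],None,fx=k,fy=k,interpolation=cv2.INTER_CUBIC)
    for i in range(0,w,10): cv2.line(c,(i*k,0),(i*k,8 if i%50 else 20),(255,255,255),1)
    for i in range(0,h,10): cv2.line(c,(0,i*k),(8 if i%50 else 20,i*k),(255,255,255),1)
    cv2.imwrite(f"pics/{n}.png",c)
crop("a",220,200,180,110,4)
crop("b",220,110,210,100,3)
crop("c",440,170,100,100,5)
crop("d",100,130,120,160,3)
E
```

```text
(no output)
```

View pics/a.png

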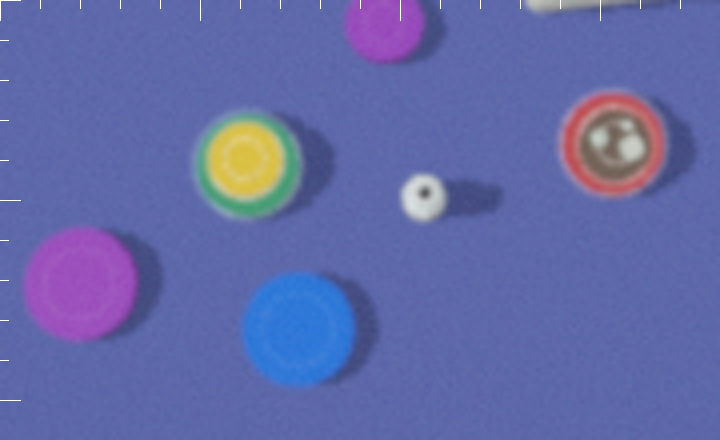

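View pics/b.png

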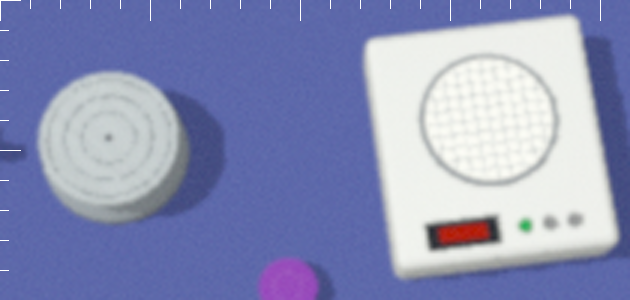

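View pics/c.png

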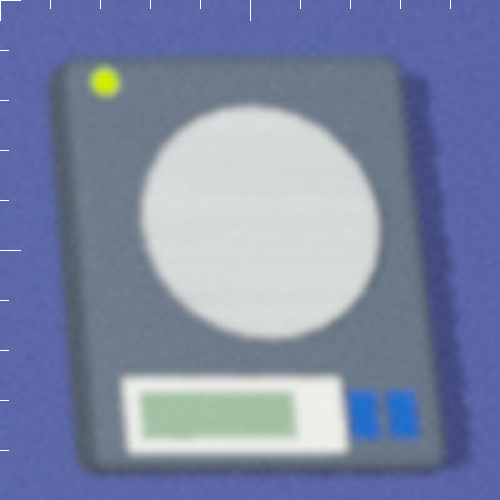

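View pics/d.png

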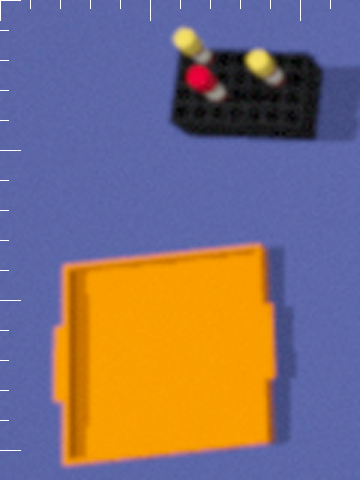

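```bash
cat >h.py <<'E'
from rig import state,camera,camera_params
import numpy as np
def w(u,v,z,n="top"):
    p=camera_params(n);T=p["T"]
    d=T[:3,:3]@np.array([(u-p["cx"])/p["fx"],(v-p["cy"])/p["fy"],1.]);o=T[:3,3]
    return (o+d*(z-o[2])/d[2])[:2]
def px(P,n="top"):
    p=camera_params(n);T=p["T"];c=T[:3,:3].T@(np.array(P)-T[:3,3])
    return c[0]/c[2]*p["fx"]+p["cx"],c[1]/c[2]*p["fy"]+p["cy"]
E
python3 - <<'E'
from h import *
np.set_printoptions(precision=4,suppress=True)
for n,u,v,z in [("yel",281.1,239.6,.036),("grn",281.9,240.9,.018),("red",373,235.3,.018),("brn",373.5,235.7,.036),("vial",325.7,249,.05),("purp_s",316,205.3,.018),("purp_l",239.8,270.8,.018),("blue",294.6,282,.018),("stage",382.8,149.8,.055),("turn",255.8,155.8,.045),("pan",492,214.2,.056),("tray",155,248,.016),("rack",182,161,.042)]:
    P=w(u,v,z);print(n,P,np.degrees(np.arctan2(P[1],P[0])),np.hypot(*P),np.round(px((*P,z),"scene"),1))
from scipy.spatial.transform import Rotation as R
s=state();print(R.from_euler("xyz",s["eef_rot"]).as_matrix())
E
python3 - <<'E'
import cv2
im=cv2.imread("pics/scene0.png")
c=cv2.resize(im[110:310,150:470],None,fx=2.5,fy=2.5,interpolation=cv2.INTER_CUBIC);cv2.imwrite("pics/s1.png",c)
E
```

```text
yel [0.4532 0.1022] 12.711333441816786 0.4646358981400385 [362.3 197.7]
grn [0.4523 0.1021] 12.724867951461352 0.46367253625399335 [361.7 202. ]
red [ 0.4457 -0.118 ] -14.824949670678103 0.461030667595529 [288.2 176. ]
brn [ 0.4425 -0.1165] -14.745735063921549 0.4575435164739 [289.  170.9]
vial [ 0.4202 -0.0004] -0.05126635652377379 0.4202016330787485 [331.  174.3]
purp_s [0.532  0.0127] 1.363102433492612 0.532157945723002 [318.9 212.6]
purp_l [0.3907 0.2063] 27.831872645531654 0.4417820195911329 [406.  198.1]
blue [0.3529 0.0791] 12.635078172718542 0.361654136253068 [365.7 175.1]
stage [ 0.6472 -0.1616] -14.021407543809113 0.6670619533695363 [235.5 213.7]
turn [0.6635 0.149 ] 12.660136572898836 0.6799988810208366 [351.4 265.1]
pan [ 0.465  -0.3972] -40.501289158854426 0.6115846041075131 [197.3 142.7]
tray [0.4633 0.4067] 41.27446684070428 0.6165186563192523 [477.3 243.9]
rack [0.6675 0.3304] 26.335055978299152 0.7448539725739949 [429.8 296.6]
[[-0.0006  0.9353  0.354 ]
 [ 0.0017  0.354  -0.9353]
 [-1.     -0.     -0.0018]]
```

View pics/s1.png

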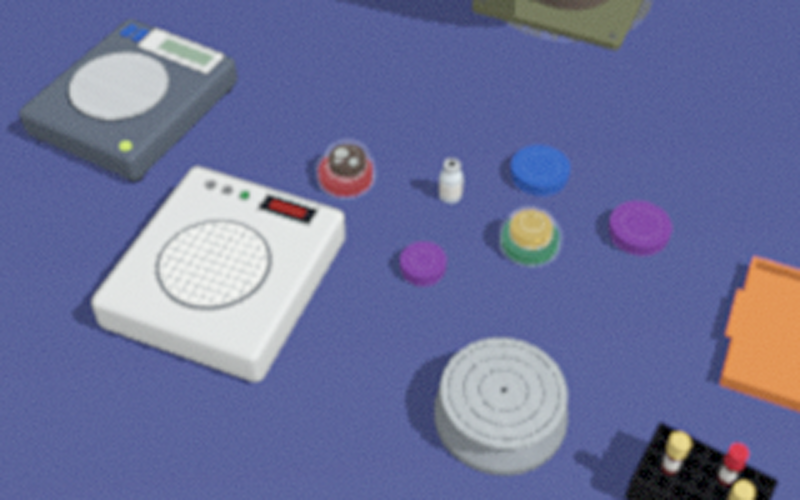

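{"name": "play_rows", "arguments": {"commands": [{"slide": [0, 0, 0], "spin": 6.9}, {"slide": [0, 0, 0], "spin": 6.9}, {"slide": [0, 0, 0], "spin": 6.9}, {"slide": [0, 1.5, -3]}, {"slide": [0, 1.5, -3]}, {"slide": [0, 1.5, -3]}, {"slide": [0, 1.5, -3]}, {"slide": [0, 1.5, -3]}, {"slide": [0, 1.5, -3]}, {"slide": [0, 1.5, -3]}], "gripper": -1, "grip_force": 30}}

```text
$.commands[3]: bad value
```

{"name": "play_rows", "arguments": {"commands": [{"slide": [0, 0, 0], "spin": 6.9}, {"slide": [0, 0, 0], "spin": 6.9}, {"slide": [0, 0, 0], "spin": 6.9}, {"slide": [0, 1.5, -3], "spin": 0}, {"slide": [0, 1.5, -3], "spin": 0}, {"slide": [0, 1.5, -3], "spin": 0}, {"slide": [0, 1.5, -3], "spin": 0}, {"slide": [0, 1.5, -3], "spin": 0}, {"slide": [0, 1.5, -3], "spin": 0}, {"slide": [0, 1.5, -3], "spin": 0}], "gripper": -1, "grip_force": 30}}

```text
clock: 1.1
tool_pos: [0.2908, -0.2795, 0.231]
eef_rot: [-2.475, 1.57, 2.238]
contact_force: [0.2, 0.9, 0.9]
opening: 1.001
```

{"name": "play_rows", "arguments": {"commands": [{"slide": [0, 1.6, -3.8], "spin": 0}, {"slide": [0, 1.6, -3.8], "spin": 0}, {"slide": [0, 1.6, -3.8], "spin": 0}, {"slide": [0, 1.6, -3.8], "spin": 0}, {"slide": [0.5, 1.6, -3.8], "spin": 0}, {"slide": [1, 1.6, -3.8], "spin": 0}, {"slide": [1.5, 1.6, -3.8], "spin": 0}, {"slide": [2, 1.6, -3.8], "spin": 0}, {"slide": [2, 1.6, -3.8], "spin": 0}, {"slide": [2, 1.6, -3.8], "spin": 0}]}}

```text
clock: 2.1
tool_pos: [0.4509, 0.047, 0.1418]
eef_rot: [-3.119, 1.523, 1.665]
contact_force: [-0.1, -0.5, 0.0]
opening: 1.001
```

```bash
python3 - <<'E'
from h import *
import cv2
from scipy.spatial.transform import Rotation as R
s=state();print(s["tool_pos"],s["joints"]);print(R.from_euler("xyz",s["eef_rot"]).as_matrix().round(4))
a=camera("scene")[110:310,200:460,::-1];b=camera("top")[130:330,180:440,::-1]
cv2.imwrite("pics/p2.png",cv2.resize(np.vstack([a,b])[:,:],None,fx=1.5,fy=1.5,interpolation=cv2.INTER_CUBIC))
E
```

```text
[0.45086286 0.0469839  0.14182726] [ 0.07027458  0.20058894 -0.4668963   0.90442752  0.04748915  3.14057238]
[[-0.0044  0.9975  0.0711]
 [ 0.0473  0.0712 -0.9963]
 [-0.9989 -0.0011 -0.0475]]
```

View pics/p2.png

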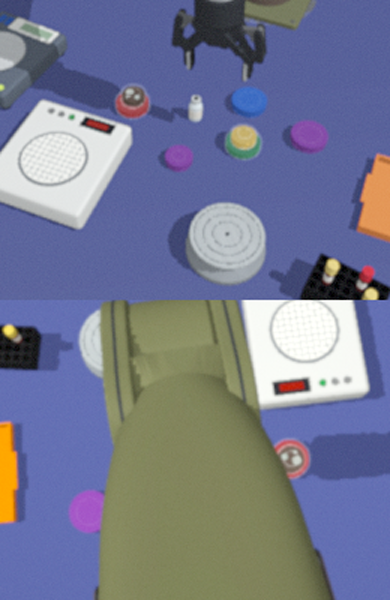

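The last joint reached its limit at 3.14, which tilted the tool. I'll turn back 90° so the jaws lie along world x.

{"name": "play_rows", "arguments": {"commands": [{"slide": [0, 0, 0], "spin": -8}, {"slide": [0, 0, 0], "spin": -8}, {"slide": [0, 0, 0], "spin": -8}, {"slide": [0, 0, 0], "spin": -8}, {"slide": [0, 0, 0], "spin": -8}, {"slide": [0, 0, 0], "spin": -8}, {"slide": [0, 0, 0], "spin": -8}, {"slide": [0, 0, 0], "spin": -8}, {"slide": [0, 0, 0], "spin": -8}, {"slide": [0, 0, 0], "spin": -8}]}}

```text
clock: 3.2
tool_pos: [0.4501, 0.045, 0.1434]
eef_rot: [1.758, 1.524, 1.657]
contact_force: [0.3, -0.4, -0.1]
opening: 0.999
```

```bash
cat >st.py <<'E'
from h import *
from scipy.spatial.transform import Rotation as R
s=state();M=R.from_euler("xyz",s["eef_rot"]).as_matrix()
print(s["clock"],s["tool_pos"].round(4),s["joints"].round(3),s["opening"]);print(M.round(4))
import sys
if len(sys.argv)>1: print("slide cm",(100*M.T@(np.array([float(x) for x in sys.argv[1:4]])-s["tool_pos"])).round(2))
E
python3 st.py .4532 .1022 .10
```

```text
3.2 [0.4501 0.045  0.1434] [ 0.067  0.197 -0.467  0.908  0.046  1.739] 0.9988573631278811
[[-0.004   0.101   0.9949]
 [ 0.0462  0.9938 -0.1007]
 [-0.9989  0.0455 -0.0086]]
slide cm [ 4.6   5.52 -0.23]
```

{"name": "play_rows", "arguments": {"commands": [{"slide": [0.4, 1.1, 0.06], "spin": -5.8}, {"slide": [0.9, 1.1, 0.06], "spin": 0}, {"slide": [0.9, 1.1, 0.06], "spin": 0}, {"slide": [0.9, 1.1, 0.06], "spin": 0}, {"slide": [0.9, 1.1, 0.06], "spin": 0}, {"slide": [0.6, 0, 0], "spin": 0}, {"slide": [0, 0, 0], "spin": 0}]}}

```text
clock: 3.9
tool_pos: [0.4539, 0.1028, 0.0983]
eef_rot: [1.709, 1.524, 1.705]
contact_force: [-0.5, 0.2, 0.3]
opening: 1.0
```

```bash
python3 st.py .4532 .1022 .020; python3 - <<'E'
from h import *
import cv2
a=camera("scene")[130:250,280:440,::-1]
cv2.imwrite("pics/p3.png",cv2.resize(a,None,fx=4.5,fy=4.5,interpolation=cv2.INTER_CUBIC))
E
```

```text
3.9 [0.4539 0.1028 0.0983] [ 0.191  0.261 -0.515  0.792  0.046  1.766] 0.9995678619140921
[[-0.0062  0.004   1.    ]
 [ 0.046   0.9989 -0.0037]
 [-0.9989  0.0459 -0.0064]]
slide cm [ 7.82 -0.42 -0.02]
```

View pics/p3.png

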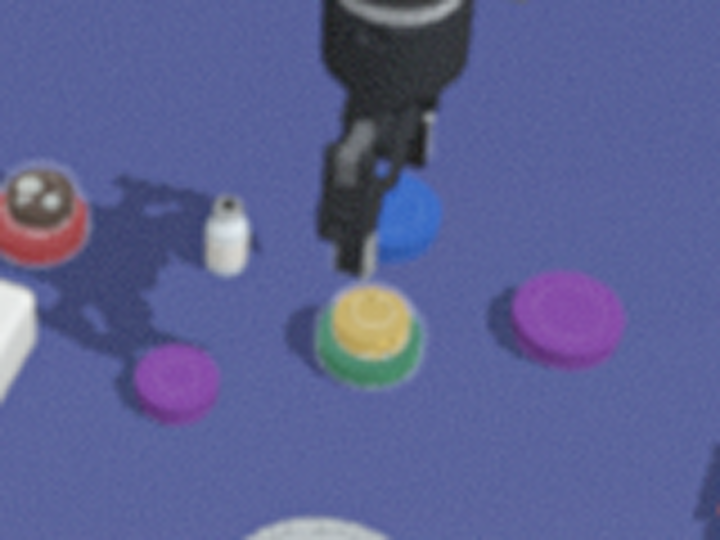

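{"name": "play_rows", "arguments": {"commands": [{"slide": [1.2, -0.06, 0], "spin": 0}, {"slide": [1.2, -0.06, 0], "spin": 0}, {"slide": [1.2, -0.06, 0], "spin": 0}, {"slide": [1.2, -0.06, 0], "spin": 0}, {"slide": [1.0, -0.06, 0], "spin": 0}, {"slide": [1.0, -0.06, 0], "spin": 0}, {"slide": [0.7, -0.06, 0], "spin": 0}, {"slide": [0.3, 0, 0], "spin": 0}, {"slide": [0, 0, 0], "spin": 0}, {"slide": [0, 0, 0], "spin": 0}]}}

```text
clock: 4.95
tool_pos: [0.4549, 0.1022, 0.0216]
eef_rot: [1.645, 1.524, 1.641]
contact_force: [0.2, 0.1, -0.7]
opening: 0.999
```

```bash
python3 - <<'E'
from h import *
import cv2
print(state()["tool_pos"],state()["contact_force"])
a=camera("scene")[130:250,280:440,::-1]
cv2.imwrite("pics/p4.png",cv2.resize(a,None,fx=4.5,fy=4.5,interpolation=cv2.INTER_CUBIC))
E
```

```text
[0.45490636 0.1021601  0.02158174] [ 0.20363697  0.12429701 -0.67123541]
```

View pics/p4.png

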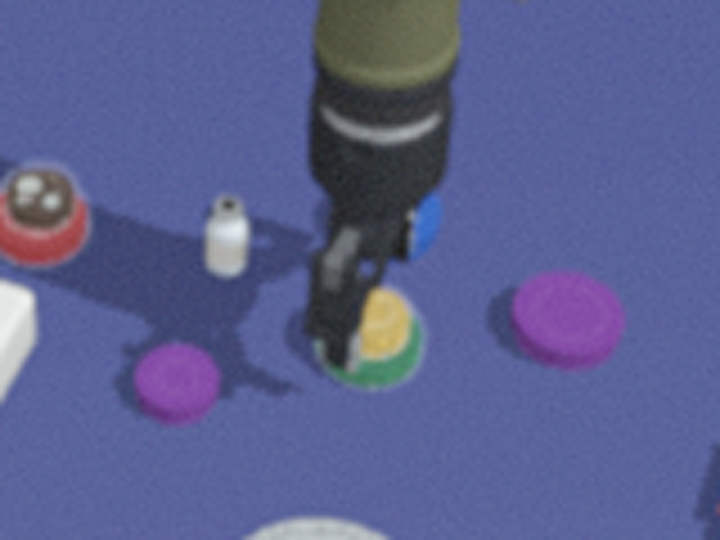

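```bash
python3 - <<'E'
from h import *
for P in [(.4975,.102,.035),(.4975,.113,.035),(.4975,.091,.035),(.4532,.1022,.036)]:
    u,v=px(P,"scene");print((u-280)*4.5,(v-130)*4.5)
E
```

```text
343.891634814301 359.171668993926
362.16667709026126 365.26382382264785
325.7128490182358 353.1116021554774
370.2331957323494 304.7314999365602
```

{"name": "play_rows", "arguments": {"commands": [{"slide": [0, 0, 0], "spin": 0}, {"slide": [0, 0, 0], "spin": 0}, {"slide": [0, 0, 0], "spin": 0}, {"slide": [0, 0, 0], "spin": 0}, {"slide": [0, 0, 0], "spin": 0}, {"slide": [0, 0, 0], "spin": 0}, {"slide": [0, 0, 0], "spin": 0}, {"slide": [0, 0, 0], "spin": 0}], "gripper": 1, "grip_force": 30}}

```text
clock: 5.8
tool_pos: [0.4549, 0.1021, 0.0218]
eef_rot: [1.641, 1.524, 1.637]
contact_force: [-1.1, -1.2, 5.6]
opening: 0.547
```

{"name": "play_rows", "arguments": {"commands": [{"slide": [-0.3, 0, 0], "spin": 0}, {"slide": [-0.7, 0, 0], "spin": 0}, {"slide": [-1, 0, 0], "spin": 0}, {"slide": [-1, 0, 0], "spin": 0}, {"slide": [-1, 0, 0], "spin": 0}, {"slide": [-1, 0, 0], "spin": 0}, {"slide": [0, 0, 0], "spin": 0}]}}

```text
clock: 6.5
tool_pos: [0.4563, 0.0999, 0.0731]
eef_rot: [1.583, 1.523, 1.579]
contact_force: [0.2, -0.0, -0.8]
opening: 0.545
```

```bash
python3 st.py .465 -.3972 .13; python3 - <<'E'
from h import *
import cv2
print(state()["contact_force"])
a=camera("scene")[130:250,280:440,::-1]
cv2.imwrite("pics/p5.png",cv2.resize(a,None,fx=4.5,fy=4.5,interpolation=cv2.INTER_CUBIC))
E
```

```text
6.5 [0.4563 0.0999 0.0731] [ 0.184  0.289 -0.555  0.719  0.047  1.759] 0.5453436419472569
[[-4.000e-04  4.600e-03  1.000e+00]
 [ 4.740e-02  9.989e-01 -4.600e-03]
 [-9.989e-01  4.740e-02 -6.000e-04]]
slide cm [ -8.04 -49.38   1.1 ]
[ 0.17473153 -0.00624953 -0.80931837]
```

View pics/p5.png

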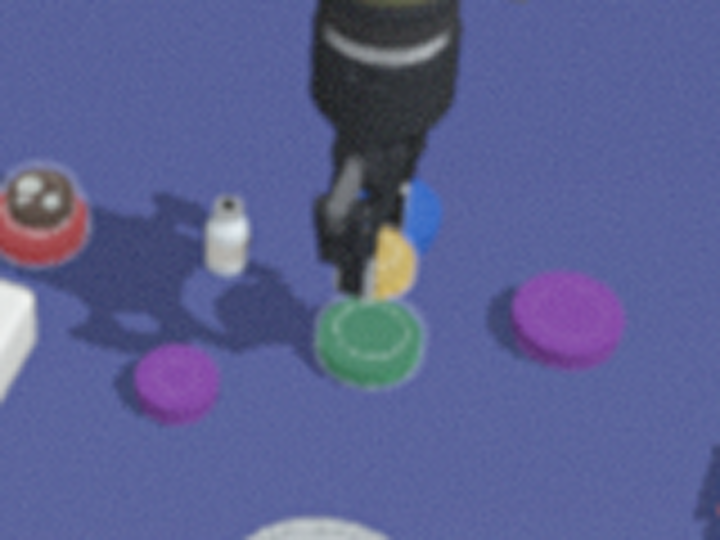

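{"name": "play_rows", "arguments": {"commands": [{"slide": [-1.5, 0, 0], "spin": 0}, {"slide": [-2, -1, 0], "spin": 0}, {"slide": [-2, -2, 0.1], "spin": 0}, {"slide": [-2, -3, 0.1], "spin": 0}, {"slide": [-0.5, -3.5, 0.1], "spin": 0}, {"slide": [0, -3.5, 0.1], "spin": 0}, {"slide": [0, -3.5, 0.1], "spin": 0}, {"slide": [0, -3.5, 0.1], "spin": 0}, {"slide": [0, -3.5, 0.1], "spin": 0}, {"slide": [0, -3.5, 0.1], "spin": 0}]}}

```text
clock: 7.55
tool_pos: [0.4614, -0.175, 0.138]
eef_rot: [1.67, 1.523, 1.665]
contact_force: [-0.6, -0.0, -0.1]
opening: 0.545
```

{"name": "play_rows", "arguments": {"commands": [{"slide": [0, -3.5, 0.1], "spin": 0}, {"slide": [0, -3.5, 0.1], "spin": 0}, {"slide": [0, -3.5, 0.1], "spin": 0}, {"slide": [0, -3.5, 0.1], "spin": 0}, {"slide": [0, -3, 0], "spin": 0}, {"slide": [0, -2.5, 0], "spin": 0}, {"slide": [0, -1.5, 0], "spin": 0}, {"slide": [0, -1, 0], "spin": 0}, {"slide": [0, 0, 0], "spin": 0}, {"slide": [0, 0, 0], "spin": 0}]}}

```text
clock: 8.55
tool_pos: [0.4647, -0.3925, 0.1281]
eef_rot: [1.663, 1.523, 1.659]
contact_force: [0.4, 0.6, -1.1]
opening: 0.547
```

```bash
python3 st.py .465 -.3972 .09; python3 - <<'E'
from h import *
import cv2
print(state()["contact_force"])
a=camera("scene")[60:220,130:300,::-1]
b=camera("top")[130:290,420:590,::-1]
cv2.imwrite("pics/p6.png",cv2.resize(np.hstack([a,b]),None,fx=2.3,fy=2.3,interpolation=cv2.INTER_CUBIC))
E
```

```text
8.55 [ 0.4647 -0.3925  0.1281] [-0.719  0.483 -0.071  1.051  0.033  0.855] 0.547138974127713
[[-0.0043  0.0042  1.    ]
 [ 0.0479  0.9988 -0.004 ]
 [-0.9988  0.0479 -0.0045]]
slide cm [ 3.78 -0.65  0.05]
[ 0.35212348  0.58779878 -1.14190741]
```

View pics/p6.png

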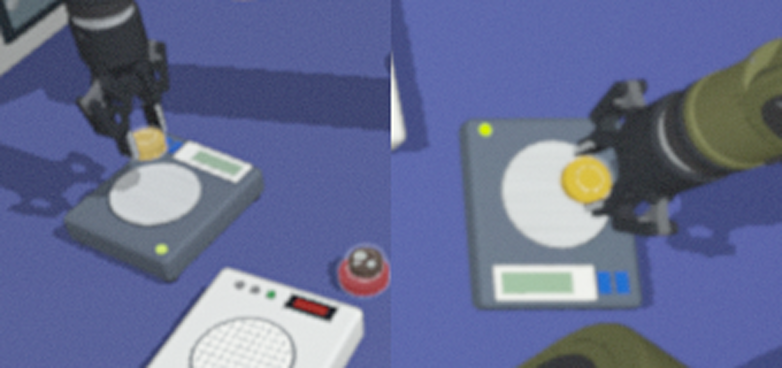

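```bash
python3 - <<'E'
from h import *
print(w(505.2,208.3,.142), w(492,214.2,.056))
import numpy as np
print(px((.4647,-.3925,.142)), px((.4647,-.3925,.142),"scene"))
E
```

```text
[ 0.46259392 -0.38885491] [ 0.46504364 -0.39720289]
(np.float64(506.6879977389209), np.float64(207.18670657431463)) (np.float64(192.3129779712785), np.float64(118.92517667669782))
```

{"name": "play_rows", "arguments": {"commands": [{"slide": [1, -0.3, 0.05], "spin": 0}, {"slide": [1.5, -0.3, 0.05], "spin": 0}, {"slide": [1.5, -0.3, 0.05], "spin": 0}, {"slide": [1.2, 0, 0], "spin": 0}, {"slide": [0.6, 0, 0], "spin": 0}, {"slide": [0.3, 0, 0], "spin": 0}, {"slide": [0, 0, 0], "spin": 0}, {"slide": [0, 0, 0], "spin": 0}]}}

```text
clock: 9.45
tool_pos: [0.4664, -0.3999, 0.0674]
eef_rot: [1.64, 1.524, 1.636]
contact_force: [0.2, -0.2, -0.9]
opening: 0.548
```

```bash
python3 st.py .466 -.399 .0598; python3 - <<'E'
from h import *
import cv2
print(state()["contact_force"])
a=camera("scene")[60:220,130:300,::-1]
b=camera("top")[130:290,420:590,::-1]
cv2.imwrite("pics/p7.png",cv2.resize(np.hstack([a,b]),None,fx=2.3,fy=2.3,interpolation=cv2.INTER_CUBIC))
E
```

```text
9.45 [ 0.4664 -0.3999  0.0674] [-0.726  0.539 -0.144  0.921  0.033  0.849] 0.547556559365165
[[-0.003   0.0045  1.    ]
 [ 0.0462  0.9989 -0.0044]
 [-0.9989  0.0462 -0.0032]]
slide cm [ 0.76  0.05 -0.04]
[ 0.24369166 -0.16832449 -0.87931274]
```

View pics/p7.png

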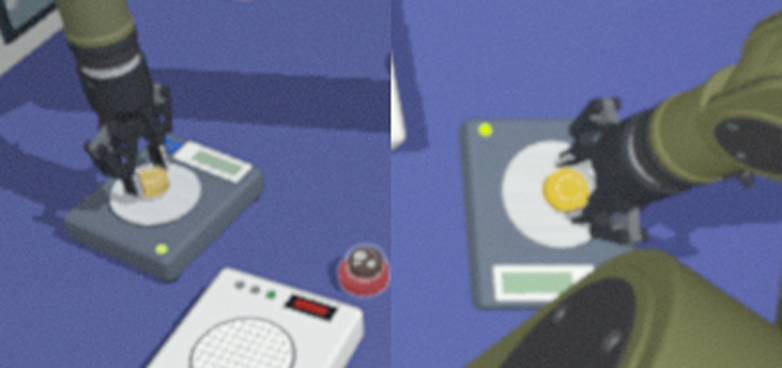

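```bash
python3 - <<'E'
from h import *
print(w(496.5,211.7,.0815))
E
```

```text
[ 0.46612901 -0.39702701]
```

{"name": "play_rows", "arguments": {"commands": [{"slide": [0.2, 0, 0], "spin": 0}, {"slide": [0.2, 0, 0], "spin": 0}, {"slide": [0.1, 0, 0], "spin": 0}, {"slide": [0.1, 0, 0], "spin": 0}, {"slide": [0.1, 0, 0], "spin": 0}, {"slide": [0, 0, 0], "spin": 0}, {"slide": [0, 0, 0], "spin": 0}]}}

```text
clock: 10.25
tool_pos: [0.466, -0.3993, 0.0599]
eef_rot: [1.656, 1.524, 1.652]
contact_force: [-0.5, 0.6, 0.2]
opening: 0.547
```

{"name": "play_rows", "arguments": {"commands": [{"slide": [0.1, 0, 0], "spin": 0}, {"slide": [0, 0, 0], "spin": 0}, {"slide": [0, 0, 0], "spin": 0}]}}

```text
clock: 10.55
tool_pos: [0.466, -0.3993, 0.0599]
eef_rot: [1.647, 1.524, 1.643]
contact_force: [-1.4, 1.4, 5.8]
opening: 0.547
```

{"name": "play_rows", "arguments": {"commands": [{"slide": [0.1, 0, 0], "spin": 0}, {"slide": [0, 0, 0], "spin": 0}, {"slide": [0, 0, 0], "spin": 0}]}}

```text
clock: 10.85
tool_pos: [0.4661, -0.3993, 0.0599]
eef_rot: [1.638, 1.525, 1.633]
contact_force: [-3.1, 2.3, 10.7]
opening: 0.544
```

{"name": "play_rows", "arguments": {"commands": [{"slide": [-0.1, 0, 0], "spin": 0}, {"slide": [0, 0, 0], "spin": 0}]}}

```text
clock: 11.05
tool_pos: [0.4661, -0.3993, 0.0599]
eef_rot: [1.647, 1.524, 1.642]
contact_force: [-0.9, 2.6, 7.9]
opening: 0.545
```

{"name": "play_rows", "arguments": {"commands": [{"slide": [0, 0, 0], "spin": 0}, {"slide": [0, 0, 0], "spin": 0}, {"slide": [0, 0, 0], "spin": 0}, {"slide": [0, 0, 0], "spin": 0}, {"slide": [-0.5, 0, 0], "spin": 0}, {"slide": [-1, 0, 0], "spin": 0}, {"slide": [-1.5, 0, 0], "spin": 0}, {"slide": [-2, 0, 0], "spin": 0}, {"slide": [-2, 0, 0], "spin": 0}, {"slide": [-2, 0, 0], "spin": 0}], "gripper": -1}}

```text
clock: 12.05
tool_pos: [0.4666, -0.4037, 0.1506]
eef_rot: [1.638, 1.525, 1.634]
contact_force: [-0.2, 0.0, 0.9]
opening: 0.998
```

```bash
python3 st.py .4435 -.1165 .09; python3 - <<'E'
from h import *
import cv2
print(state()["contact_force"])
a=camera("scene")[60:220,130:300,::-1]
b=camera("top")[130:290,420:590,::-1]
cv2.imwrite("pics/p8.png",cv2.resize(np.hstack([a,b]),None,fx=2.3,fy=2.3,interpolation=cv2.INTER_CUBIC))
E
```

```text
12.05 [ 0.4666 -0.4037  0.1506] [-0.73   0.482 -0.011  1.111  0.032  0.845] 0.9983679564170117
[[-0.0029  0.0046  1.    ]
 [ 0.0461  0.9989 -0.0045]
 [-0.9989  0.0461 -0.0031]]
slide cm [ 7.38 28.4  -2.42]
[-0.21087725  0.03189356  0.92661485]
```

View pics/p8.png

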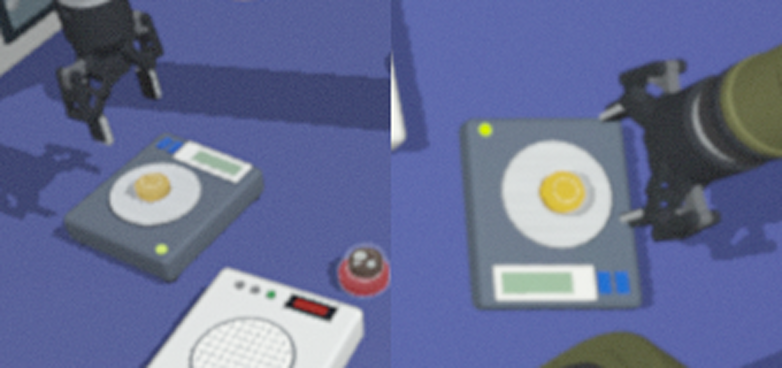

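Yellow now rests on the pan near the centre, at (565,190) in the crop. Brown is next.

{"name": "play_rows", "arguments": {"commands": [{"slide": [0, 2, -0.1], "spin": 0}, {"slide": [0, 3.5, -0.3], "spin": 0}, {"slide": [0, 4, -0.4], "spin": 0}, {"slide": [0, 4, -0.4], "spin": 0}, {"slide": [0, 4, -0.4], "spin": 0}, {"slide": [0.5, 4, -0.4], "spin": 0}, {"slide": [1, 3.5, -0.3], "spin": 0}, {"slide": [1.5, 2.4, -0.1], "spin": 0}, {"slide": [1.5, 1, 0], "spin": 0}, {"slide": [0.5, 0, 0], "spin": 0}]}}

```text
clock: 13.15
tool_pos: [0.4419, -0.1156, 0.111]
eef_rot: [1.709, 1.523, 1.707]
contact_force: [-0.2, -0.5, -0.1]
opening: 1.0
```

```bash
python3 st.py .4435 -.1165 .0215; python3 - <<'E'
from h import *
import cv2
a=camera("scene")[110:230,210:370,::-1]
cv2.imwrite("pics/p9.png",cv2.resize(a,None,fx=4.5,fy=4.5,interpolation=cv2.INTER_CUBIC))
E
```

```text
13.15 [ 0.4419 -0.1156  0.111 ] [-0.287  0.249 -0.492  0.849  0.044  1.286] 0.9999844272617835
[[-0.0065  0.0022  1.    ]
 [ 0.0478  0.9989 -0.0018]
 [-0.9988  0.0478 -0.0066]]
slide cm [ 8.93 -0.52  0.22]
```

View pics/p9.png

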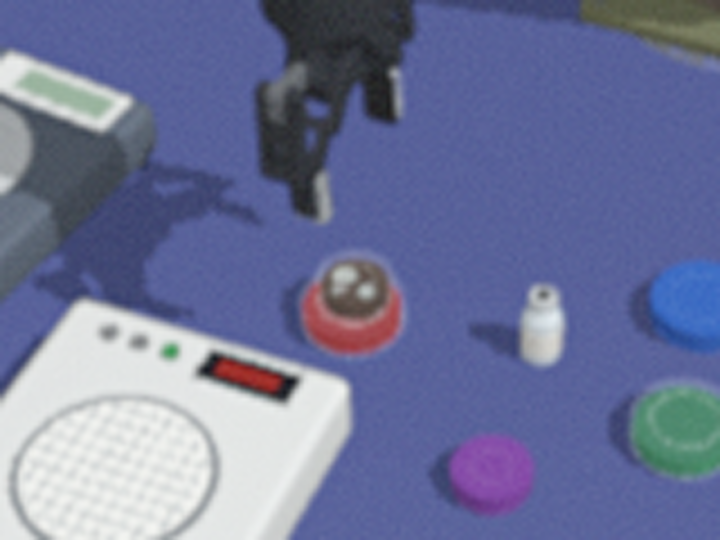

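{"name": "play_rows", "arguments": {"commands": [{"slide": [1.3, -0.06, 0.05], "spin": 0}, {"slide": [1.3, -0.06, 0.05], "spin": 0}, {"slide": [1.3, -0.06, 0.05], "spin": 0}, {"slide": [1.3, -0.06, 0.05], "spin": 0}, {"slide": [1.2, -0.06, 0], "spin": 0}, {"slide": [1.2, -0.06, 0], "spin": 0}, {"slide": [0.8, -0.06, 0], "spin": 0}, {"slide": [0.5, -0.05, 0], "spin": 0}, {"slide": [0, 0, 0], "spin": 0}, {"slide": [0, 0, 0], "spin": 0}]}}

```text
clock: 14.2
tool_pos: [0.4455, -0.1182, 0.0234]
eef_rot: [1.646, 1.524, 1.641]
contact_force: [-0.4, 0.3, 0.5]
opening: 0.999
```

{"name": "play_rows", "arguments": {"commands": [{"slide": [0, 0, 0], "spin": 0}, {"slide": [0, 0, 0], "spin": 0}, {"slide": [0, 0, 0], "spin": 0}, {"slide": [0, 0, 0], "spin": 0}, {"slide": [0, 0, 0], "spin": 0}, {"slide": [0, 0, 0], "spin": 0}, {"slide": [0, 0, 0], "spin": 0}, {"slide": [0, 0, 0], "spin": 0}], "gripper": 1}}

```text
clock: 15.0
tool_pos: [0.4455, -0.118, 0.0237]
eef_rot: [1.637, 1.524, 1.632]
contact_force: [-1.5, -0.4, 6.0]
opening: 0.543
```

{"name": "play_rows", "arguments": {"commands": [{"slide": [-0.3, 0, 0], "spin": 0}, {"slide": [-0.7, 0, 0], "spin": 0}, {"slide": [-1, 0, 0], "spin": 0}, {"slide": [-1, 0, 0], "spin": 0}, {"slide": [-1, 0, 0], "spin": 0}, {"slide": [-1, 0, 0], "spin": 0}, {"slide": [0, 0, 0], "spin": 0}]}}

```text
clock: 15.7
tool_pos: [0.4468, -0.1207, 0.0748]
eef_rot: [1.586, 1.525, 1.581]
contact_force: [-0.0, -0.4, -0.1]
opening: 0.545
```

```bash
python3 st.py .4633 .4067 .12; python3 - <<'E'
from h import *
import cv2
a=camera("scene")[110:230,210:370,::-1]
cv2.imwrite("pics/p10.png",cv2.resize(a,None,fx=4.5,fy=4.5,interpolation=cv2.INTER_CUBIC))
E
```

```text
15.7 [ 0.4468 -0.1207  0.0748] [-0.294  0.295 -0.54   0.75   0.044  1.281] 0.5453791891761149
[[-5.000e-04  4.600e-03  1.000e+00]
 [ 4.580e-02  9.989e-01 -4.500e-03]
 [-9.989e-01  4.580e-02 -7.000e-04]]
slide cm [-2.1  52.9   1.41]
```

View pics/p10.png

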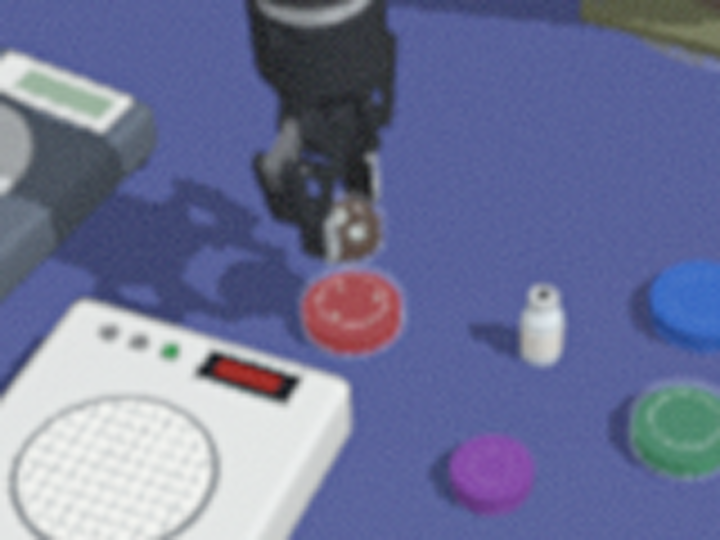

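{"name": "play_rows", "arguments": {"commands": [{"slide": [-1.5, 0.5, 0], "spin": 0}, {"slide": [-2, 1.5, 0], "spin": 0}, {"slide": [-1, 2.5, 0.1], "spin": 0}, {"slide": [0, 3.5, 0.1], "spin": 0}, {"slide": [0, 3.5, 0.1], "spin": 0}, {"slide": [0, 3.5, 0.1], "spin": 0}, {"slide": [0, 3.5, 0.1], "spin": 0}, {"slide": [0, 3.5, 0.1], "spin": 0}, {"slide": [0, 3.5, 0.1], "spin": 0}, {"slide": [0, 3.5, 0.1], "spin": 0}]}}

```text
clock: 16.75
tool_pos: [0.4543, 0.1686, 0.1311]
eef_rot: [1.674, 1.524, 1.67]
contact_force: [1.0, 1.0, 0.0]
opening: 0.546
```

{"name": "play_rows", "arguments": {"commands": [{"slide": [0, 3.5, 0.1], "spin": 0}, {"slide": [0, 3.5, 0.1], "spin": 0}, {"slide": [0, 3.5, 0.1], "spin": 0}, {"slide": [0, 3.5, 0.1], "spin": 0}, {"slide": [0, 3.5, 0.1], "spin": 0}, {"slide": [0.5, 3, 0.1], "spin": 0}, {"slide": [1, 2.2, 0], "spin": 0}, {"slide": [1.5, 1, 0], "spin": 0}, {"slide": [1, 0, 0], "spin": 0}, {"slide": [0, 0, 0], "spin": 0}]}}

```text
clock: 17.75
tool_pos: [0.4599, 0.4034, 0.0995]
eef_rot: [1.772, 1.528, 1.767]
contact_force: [-1.8, -1.0, -0.2]
opening: 0.549
```

```bash
python3 st.py .4633 .4067 .012; python3 - <<'E'
from h import *
import cv2
a=camera("scene")[130:290,400:560,::-1]
b=camera("top")[170:330,90:250,::-1]
cv2.imwrite("pics/p11.png",cv2.resize(np.hstack([a,b]),None,fx=2.4,fy=2.4,interpolation=cv2.INTER_CUBIC))
E
```

```text
17.75 [0.4599 0.4034 0.0995] [ 0.7    0.471 -0.172  0.906  0.038  2.277] 0.5487619402510261
[[-0.0084  0.0053  1.    ]
 [ 0.0421  0.9991 -0.005 ]
 [-0.9991  0.042  -0.0086]]
slide cm [ 8.76 -0.03  0.42]
```

View pics/p11.png

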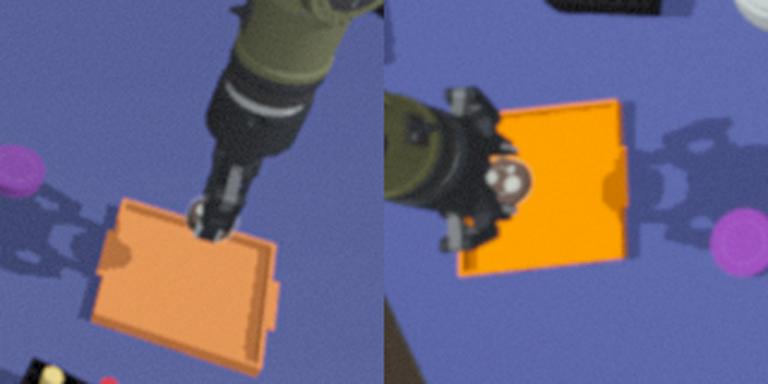

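{"name": "play_rows", "arguments": {"commands": [{"slide": [1, 0, 0.1], "spin": 0}, {"slide": [1.5, 0, 0.1], "spin": 0}, {"slide": [1.5, 0, 0.1], "spin": 0}, {"slide": [1.5, 0, 0.1], "spin": 0}, {"slide": [1.2, 0, 0], "spin": 0}, {"slide": [0.8, 0, 0], "spin": 0}, {"slide": [0.4, 0, 0], "spin": 0}, {"slide": [0.3, 0, 0], "spin": 0}, {"slide": [0, 0, 0], "spin": 0}, {"slide": [0, 0, 0], "spin": 0}]}}

```text
clock: 18.85
tool_pos: [0.4658, 0.41, 0.0212]
eef_rot: [1.639, 1.523, 1.635]
contact_force: [0.4, 0.0, -0.6]
opening: 0.543
```

{"name": "play_rows", "arguments": {"commands": [{"slide": [0.2, 0, 0], "spin": 0}, {"slide": [0.1, 0, 0], "spin": 0}, {"slide": [0.1, 0, 0], "spin": 0}, {"slide": [0.1, 0, 0], "spin": 0}, {"slide": [0, 0, 0], "spin": 0}, {"slide": [0, 0, 0], "spin": 0}]}}

```text
clock: 19.45
tool_pos: [0.4654, 0.4099, 0.0157]
eef_rot: [1.657, 1.524, 1.652]
contact_force: [1.1, -0.2, 0.1]
opening: 0.547
```

{"name": "play_rows", "arguments": {"commands": [{"slide": [0.2, 0, 0], "spin": 0}, {"slide": [0.1, 0, 0], "spin": 0}, {"slide": [0.1, 0, 0], "spin": 0}, {"slide": [0, 0, 0], "spin": 0}, {"slide": [0, 0, 0], "spin": 0}]}}

```text
clock: 19.95
tool_pos: [0.4654, 0.4101, 0.0117]
eef_rot: [1.657, 1.524, 1.653]
contact_force: [0.1, 0.7, -0.8]
opening: 0.542
```

{"name": "play_rows", "arguments": {"commands": [{"slide": [0.1, 0, 0], "spin": 0}, {"slide": [0.1, 0, 0], "spin": 0}, {"slide": [0, 0, 0], "spin": 0}]}}

```text
clock: 20.25
tool_pos: [0.4655, 0.4103, 0.0098]
eef_rot: [1.65, 1.524, 1.646]
contact_force: [0.9, -0.3, 1.2]
opening: 0.541
```

{"name": "play_rows", "arguments": {"commands": [{"slide": [0.1, 0, 0], "spin": 0}, {"slide": [0, 0, 0], "spin": 0}, {"slide": [0, 0, 0], "spin": 0}]}}

```text
clock: 20.55
tool_pos: [0.4656, 0.4103, 0.0098]
eef_rot: [1.644, 1.523, 1.639]
contact_force: [-0.9, -2.0, 6.5]
opening: 0.543
```

{"name": "play_rows", "arguments": {"commands": [{"slide": [0, 0, 0], "spin": 0}, {"slide": [0, 0, 0], "spin": 0}, {"slide": [0, 0, 0], "spin": 0}, {"slide": [0, 0, 0], "spin": 0}, {"slide": [-0.5, 0, 0], "spin": 0}, {"slide": [-1, 0, 0], "spin": 0}, {"slide": [-2, 0, 0], "spin": 0}, {"slide": [-3, 0, 0], "spin": 0}, {"slide": [-3, 0, 0], "spin": 0}, {"slide": [-2, 0, 0], "spin": 0}], "gripper": -0.8}}

```text
clock: 21.55
tool_pos: [0.4668, 0.4056, 0.127]
eef_rot: [1.593, 1.522, 1.588]
contact_force: [0.6, -0.2, -0.8]
opening: 0.899
```

```bash
python3 st.py .4525 .1021 .10; python3 - <<'E'
from h import *
import cv2
a=camera("scene")[130:290,400:560,::-1]
b=camera("top")
cv2.imwrite("pics/top12.png",b[:,:,::-1])
b=b[170:330,90:250,::-1]
cv2.imwrite("pics/p12.png",cv2.resize(np.hstack([a,b]),None,fx=2.4,fy=2.4,interpolation=cv2.INTER_CUBIC))
c=cv2.imread("pics/top12.png")[200:270,230:430]
cv2.imwrite("pics/p12b.png",cv2.resize(c,None,fx=4,fy=4,interpolation=cv2.INTER_CUBIC))
E
```

```text
21.55 [0.4668 0.4056 0.127 ] [ 0.695  0.453 -0.125  0.961  0.038  2.271] 0.8994343664034039
[[-9.000e-04  4.500e-03  1.000e+00]
 [ 4.920e-02  9.988e-01 -4.500e-03]
 [-9.988e-01  4.920e-02 -1.100e-03]]
slide cm [  1.2  -30.45  -1.29]
```

View pics/p12.png

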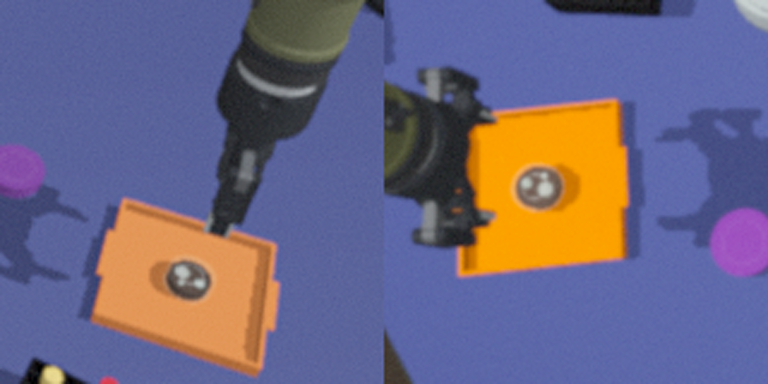

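View pics/p12b.png

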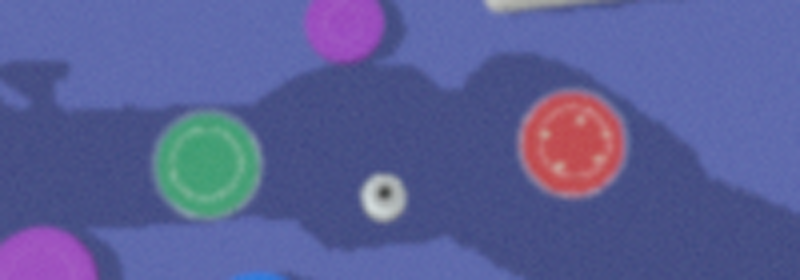

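{"name": "play_rows", "arguments": {"commands": [{"slide": [0, -2, 0], "spin": 0}, {"slide": [0, -4, -0.2], "spin": 0}, {"slide": [0, -4, -0.2], "spin": 0}, {"slide": [0, -4, -0.2], "spin": 0}, {"slide": [0, -4, -0.2], "spin": 0}, {"slide": [0, -4, -0.2], "spin": 0}, {"slide": [0, -4, -0.2], "spin": 0}, {"slide": [0.5, -2.8, -0.1], "spin": 0}, {"slide": [0.5, -1.5, 0], "spin": 0}, {"slide": [0, 0, 0], "spin": 0}], "gripper": -1}}

```text
clock: 22.65
tool_pos: [0.4499, 0.1008, 0.0984]
eef_rot: [1.716, 1.524, 1.708]
contact_force: [-0.5, 1.2, 0.2]
opening: 1.002
```

```bash
python3 st.py .4528 .1025 .002
```

```text
22.65 [0.4499 0.1008 0.0984] [ 0.188  0.254 -0.524  0.79   0.046  1.767] 1.001755886861857
[[-0.0063  0.008   0.9999]
 [ 0.046   0.9989 -0.0077]
 [-0.9989  0.0459 -0.0067]]
slide cm [ 9.64 -0.27  0.35]
```

{"name": "play_rows", "arguments": {"commands": [{"slide": [1, -0.05, 0.1], "spin": 0}, {"slide": [1.3, -0.05, 0.1], "spin": 0}, {"slide": [1.3, -0.05, 0.05], "spin": 0}, {"slide": [1, -0.05, 0], "spin": 0}, {"slide": [0.6, 0, 0], "spin": 0}, {"slide": [0.3, 0, 0], "spin": 0}, {"slide": [0, 0, 0], "spin": 0}, {"slide": [0, 0, 0], "spin": 0}]}}

```text
clock: 23.45
tool_pos: [0.4541, 0.1035, 0.0447]
eef_rot: [1.641, 1.524, 1.637]
contact_force: [-0.6, -0.2, -0.0]
opening: 1.0
```

```bash
python3 st.py .4528 .1025 .002;python3 - <<'E'
from h import *
import cv2
a=camera("scene")[150:240,310:420,::-1]
cv2.imwrite("pics/p13.png",cv2.resize(a,None,fx=6,fy=6,interpolation=cv2.INTER_CUBIC))
for sx in(-.0425,.0425):
  for dy in(-.011,.011):
    u,v=px((state()["tool_pos"][0]+sx,.1025+dy,.054),"scene");print(u*6-310*6,v*6-900)
E
```

```text
23.45 [0.4541 0.1035 0.0447] [ 0.192  0.324 -0.595  0.645  0.047  1.767] 0.9996848012604336
[[-0.0031  0.0044  1.    ]
 [ 0.047   0.9989 -0.0043]
 [-0.9989  0.047  -0.0033]]
slide cm [ 4.26 -0.3  -0.11]
325.70345163863703 187.84119858942108
372.9633991022383 202.64152337299197
259.488351316686 320.9368461257486
308.77330259065684 337.1968028005631
```

View pics/p13.png

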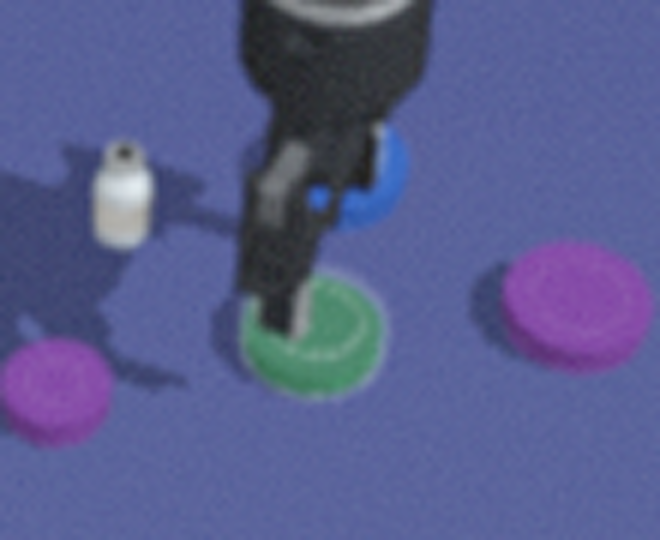

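{"name": "play_rows", "arguments": {"commands": [{"slide": [0.6, -0.05, 0], "spin": 0}, {"slide": [0.8, -0.05, 0], "spin": 0}, {"slide": [0.7, -0.05, 0], "spin": 0}, {"slide": [0.6, -0.05, 0], "spin": 0}, {"slide": [0.5, -0.05, 0], "spin": 0}, {"slide": [0, 0, 0], "spin": 0}, {"slide": [0, 0, 0], "spin": 0}]}}

```text
clock: 24.2
tool_pos: [0.4535, 0.1023, 0.0122]
eef_rot: [1.664, 1.524, 1.659]
contact_force: [-0.6, -0.2, -0.4]
opening: 1.002
```

{"name": "play_rows", "arguments": {"commands": [{"slide": [0.5, 0, 0], "spin": 0}, {"slide": [0.4, 0, 0], "spin": 0}, {"slide": [0, 0, 0], "spin": 0}, {"slide": [0, 0, 0], "spin": 0}]}}

```text
clock: 24.6
tool_pos: [0.4534, 0.1027, 0.0032]
eef_rot: [1.663, 1.524, 1.658]
contact_force: [-0.4, 0.4, 0.0]
opening: 0.999
```

{"name": "play_rows", "arguments": {"commands": [{"slide": [0.1, 0, 0], "spin": 0}, {"slide": [0, 0, 0], "spin": 0}, {"slide": [0, 0, 0], "spin": 0}, {"slide": [0, 0, 0], "spin": 0}, {"slide": [0, 0, 0], "spin": 0}, {"slide": [0, 0, 0], "spin": 0}, {"slide": [0, 0, 0], "spin": 0}], "gripper": 1}}

```text
clock: 25.3
tool_pos: [0.4537, 0.1028, 0.0028]
eef_rot: [1.646, 1.524, 1.642]
contact_force: [-0.2, -0.7, 6.3]
opening: 0.752
```

{"name": "play_rows", "arguments": {"commands": [{"slide": [-0.3, 0, 0], "spin": 0}, {"slide": [-0.7, 0, 0], "spin": 0}, {"slide": [-1, 0, 0], "spin": 0}, {"slide": [-1, 0, 0], "spin": 0}, {"slide": [-1, 0, 0], "spin": 0}, {"slide": [-1, 0, 0], "spin": 0}, {"slide": [0, 0, 0], "spin": 0}]}}

```text
clock: 26.0
tool_pos: [0.4552, 0.1006, 0.0541]
eef_rot: [1.585, 1.523, 1.581]
contact_force: [-0.2, 0.6, 0.3]
opening: 0.751
```

```bash
python3 st.py .6635 .149 .12;python3 - <<'E'
from h import *
import cv2
a=camera("scene")[130:250,280:440,::-1]
cv2.imwrite("pics/p14.png",cv2.resize(a,None,fx=4.5,fy=4.5,interpolation=cv2.INTER_CUBIC))
E
```

```text
26.0 [0.4552 0.1006 0.0541] [ 0.186  0.311 -0.584  0.667  0.047  1.761] 0.7514622406935172
[[-5.000e-04  4.500e-03  1.000e+00]
 [ 4.740e-02  9.989e-01 -4.500e-03]
 [-9.989e-01  4.740e-02 -7.000e-04]]
slide cm [-6.37  5.24 20.81]
```

View pics/p14.png

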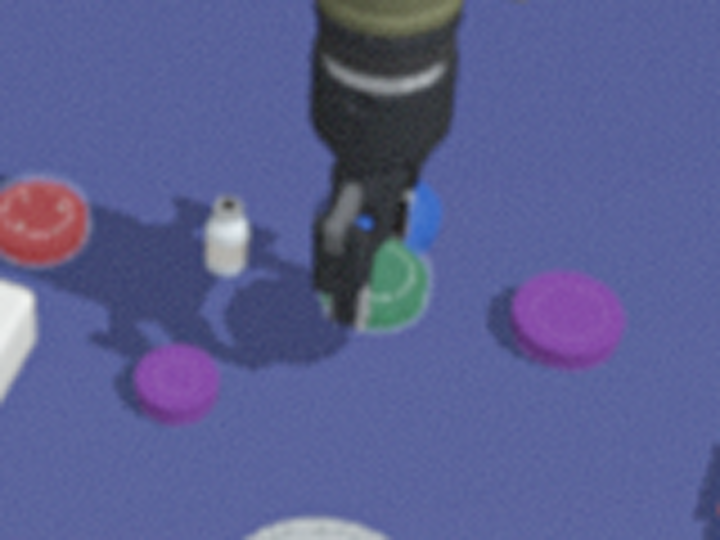

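{"name": "play_rows", "arguments": {"commands": [{"slide": [-1.5, 0, 0], "spin": 0}, {"slide": [-2, 0, 0.5], "spin": 0}, {"slide": [-2, 0.5, 1.5], "spin": 0}, {"slide": [-0.9, 0.8, 2.5], "spin": 0}, {"slide": [0, 0.8, 3.3], "spin": 0}, {"slide": [0, 0.8, 3.5], "spin": 0}, {"slide": [0, 0.8, 3.5], "spin": 0}, {"slide": [0, 0.8, 3], "spin": 0}, {"slide": [0, 0.7, 2], "spin": 0}, {"slide": [0, 0, 1], "spin": 0}]}}

```text
clock: 27.05
tool_pos: [0.6639, 0.1494, 0.1166]
eef_rot: [1.656, 1.524, 1.652]
contact_force: [-0.8, -0.2, -0.5]
opening: 0.754
```

{"name": "play_rows", "arguments": {"commands": [{"slide": [0, 0, 0], "spin": 0}, {"slide": [0, 0, 0], "spin": 0}]}}

```text
clock: 27.25
tool_pos: [0.6613, 0.1483, 0.1169]
eef_rot: [1.703, 1.524, 1.698]
contact_force: [0.5, -0.9, -0.3]
opening: 0.752
```

```bash
python3 st.py .6635 .149 .06;python3 - <<'E'
from h import *
import cv2
a=camera("scene")[170:330,280:440,::-1]
b=camera("top")[70:230,180:340,::-1]
cv2.imwrite("pics/p15.png",cv2.resize(np.hstack([a,b]),None,fx=2.5,fy=2.5,interpolation=cv2.INTER_CUBIC))
E
```

```text
27.25 [0.6613 0.1483 0.1169] [0.199 0.578 0.068 1.057 0.047 1.774] 0.7518167636798113
[[-0.006   0.0048  1.    ]
 [ 0.0464  0.9989 -0.0046]
 [-0.9989  0.0464 -0.0062]]
slide cm [ 5.68 -0.19  0.26]
```

View pics/p15.png

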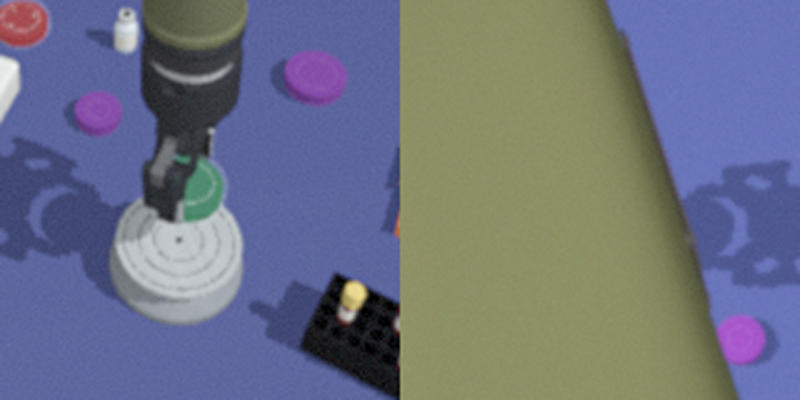

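{"name": "play_rows", "arguments": {"commands": [{"slide": [1, -0.05, 0.1], "spin": 0}, {"slide": [1.5, -0.05, 0.1], "spin": 0}, {"slide": [1.5, -0.05, 0], "spin": 0}, {"slide": [1, -0.05, 0], "spin": 0}, {"slide": [0.6, 0, 0], "spin": 0}, {"slide": [0.3, 0, 0], "spin": 0}, {"slide": [0.1, 0, 0], "spin": 0}, {"slide": [0, 0, 0], "spin": 0}, {"slide": [0, 0, 0], "spin": 0}]}}

```text
clock: 28.25
tool_pos: [0.6645, 0.1494, 0.0585]
eef_rot: [1.629, 1.524, 1.624]
contact_force: [-0.7, -0.3, 0.4]
opening: 0.753
```

```bash
python3 st.py .664 .149 .0478;python3 - <<'E'
from h import *
import cv2
a=camera("scene")[210:310,300:410,::-1]
cv2.imwrite("pics/p16.png",cv2.resize(a,None,fx=6,fy=6,interpolation=cv2.INTER_CUBIC))
E
```

```text
28.25 [0.6645 0.1494 0.0585] [ 0.199  0.623 -0.01   0.931  0.047  1.775] 0.7533735116879596
[[-0.0025  0.0046  1.    ]
 [ 0.0471  0.9989 -0.0045]
 [-0.9989  0.047  -0.0027]]
slide cm [ 1.07 -0.09 -0.05]
```

View pics/p16.png

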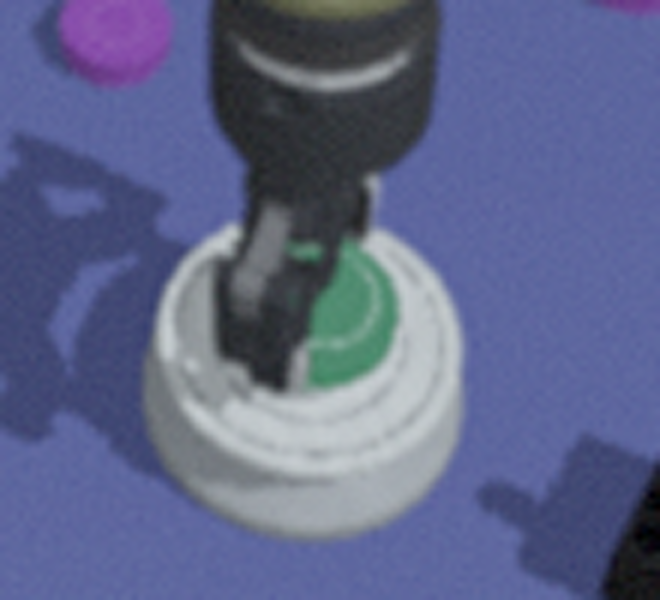

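{"name": "play_rows", "arguments": {"commands": [{"slide": [0.3, -0.05, 0], "spin": 0}, {"slide": [0.3, 0, 0], "spin": 0}, {"slide": [0.2, 0, 0], "spin": 0}, {"slide": [0.1, 0, 0], "spin": 0}, {"slide": [0.1, 0, 0], "spin": 0}, {"slide": [0, 0, 0], "spin": 0}, {"slide": [0, 0, 0], "spin": 0}]}}

```text
clock: 29.0
tool_pos: [0.664, 0.1492, 0.0478]
eef_rot: [1.654, 1.524, 1.649]
contact_force: [0.6, -0.9, 0.7]
opening: 0.753
```

{"name": "play_rows", "arguments": {"commands": [{"slide": [0.1, 0, 0], "spin": 0}, {"slide": [0, 0, 0], "spin": 0}, {"slide": [0, 0, 0], "spin": 0}]}}

```text
clock: 29.3
tool_pos: [0.664, 0.1492, 0.0478]
eef_rot: [1.642, 1.524, 1.638]
contact_force: [-1.3, -1.8, 5.8]
opening: 0.761
```

Contact at the expected height, so I'll release and lift.

{"name": "play_rows", "arguments": {"commands": [{"slide": [0, 0, 0], "spin": 0}, {"slide": [0, 0, 0], "spin": 0}, {"slide": [0, 0, 0], "spin": 0}, {"slide": [0, 0, 0], "spin": 0}, {"slide": [-0.5, 0, 0], "spin": 0}, {"slide": [-1, 0, 0], "spin": 0}, {"slide": [-1.5, 0, 0], "spin": 0}, {"slide": [-2, 0, 0], "spin": 0}, {"slide": [-2, 0, 0], "spin": 0}, {"slide": [0, 0, 0], "spin": 0}], "gripper": -1}}

```text
clock: 30.3
tool_pos: [0.6669, 0.1464, 0.1212]
eef_rot: [1.503, 1.522, 1.499]
contact_force: [1.0, -0.3, -0.5]
opening: 1.001
```

```bash
python3 st.py .4465 -.118 .09;python3 - <<'E'
from h import *
import cv2
a=camera("scene")[210:310,300:410,::-1]
cv2.imwrite("pics/p17.png",cv2.resize(a,None,fx=6,fy=6,interpolation=cv2.INTER_CUBIC))
E
```

```text
30.3 [0.6669 0.1464 0.1212] [0.194 0.577 0.077 1.059 0.047 1.77 ] 1.0007233978685623
[[ 0.0035  0.0044  1.    ]
 [ 0.0483  0.9988 -0.0046]
 [-0.9988  0.0483  0.0033]]
slide cm [  1.76 -26.66 -21.93]
```

View pics/p17.png

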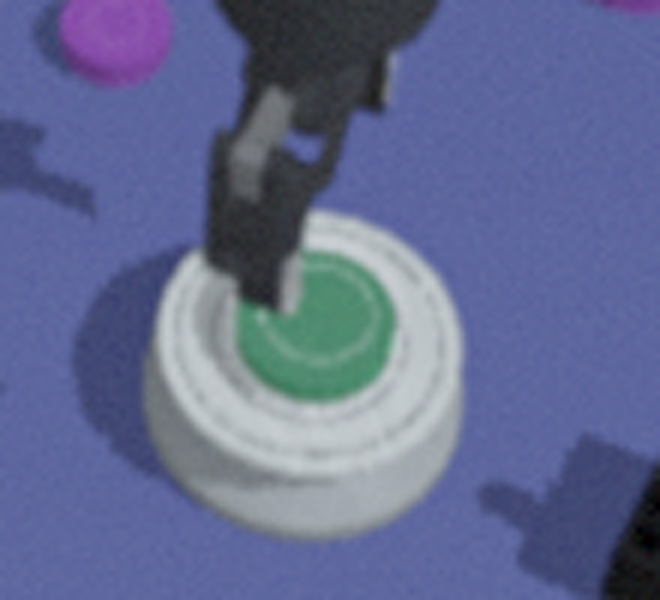

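{"name": "play_rows", "arguments": {"commands": [{"slide": [-0.5, -1.5, -1.2], "spin": 0}, {"slide": [-0.5, -3, -2.5], "spin": 0}, {"slide": [0, -3.4, -2.8], "spin": 0}, {"slide": [0, -3.4, -2.8], "spin": 0}, {"slide": [0, -3.4, -2.8], "spin": 0}, {"slide": [0, -3.4, -2.8], "spin": 0}, {"slide": [0, -3.4, -2.8], "spin": 0}, {"slide": [0.5, -2.8, -2.3], "spin": 0}, {"slide": [1, -1.8, -1.3], "spin": 0}, {"slide": [1, -0.6, -0.3], "spin": 0}]}}

```text
clock: 31.35
tool_pos: [0.4446, -0.1201, 0.0893]
eef_rot: [1.694, 1.523, 1.686]
contact_force: [0.0, -0.2, 0.3]
opening: 1.0
```

{"name": "play_rows", "arguments": {"commands": [{"slide": [1, 0, 0], "spin": 0}, {"slide": [1, 0, 0], "spin": 0}, {"slide": [0.5, 0, 0], "spin": 0}, {"slide": [0, 0, 0], "spin": 0}, {"slide": [0, 0, 0], "spin": 0}]}}

```text
clock: 31.85
tool_pos: [0.4473, -0.1173, 0.065]
eef_rot: [1.656, 1.524, 1.652]
contact_force: [0.3, -0.1, -0.1]
opening: 1.001
```

```bash
python3 st.py .4465 -.118 .002;python3 - <<'E'
from h import *
import cv2
a=camera("scene")[130:220,240:350,::-1]
cv2.imwrite("pics/p18.png",cv2.resize(a,None,fx=6,fy=6,interpolation=cv2.INTER_CUBIC))
b=camera("top")[100:270,200:440,::-1]
cv2.imwrite("pics/p18b.png",cv2.resize(b,None,fx=3,fy=3,interpolation=cv2.INTER_CUBIC))
E
```

```text
31.85 [ 0.4473 -0.1173  0.065 ] [-0.287  0.308 -0.551  0.728  0.044  1.287] 1.0009228416713278
[[-0.0038  0.0034  1.    ]
 [ 0.0469  0.9989 -0.0032]
 [-0.9989  0.0469 -0.004 ]]
slide cm [ 6.29 -0.37 -0.06]
```

View pics/p18.png

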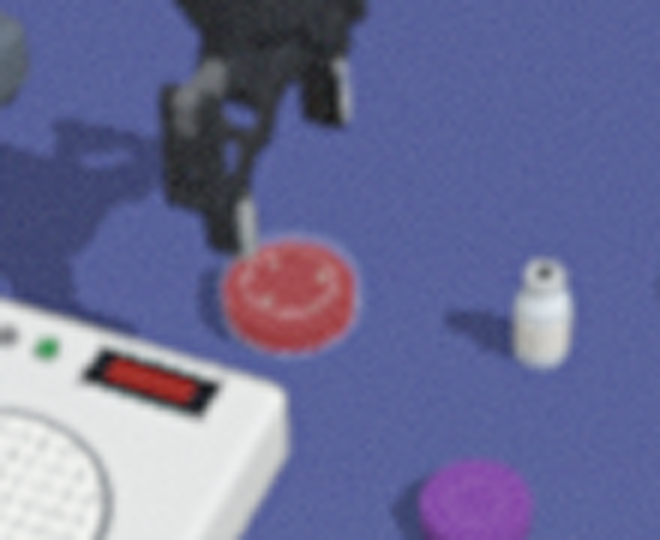

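View pics/p18b.png

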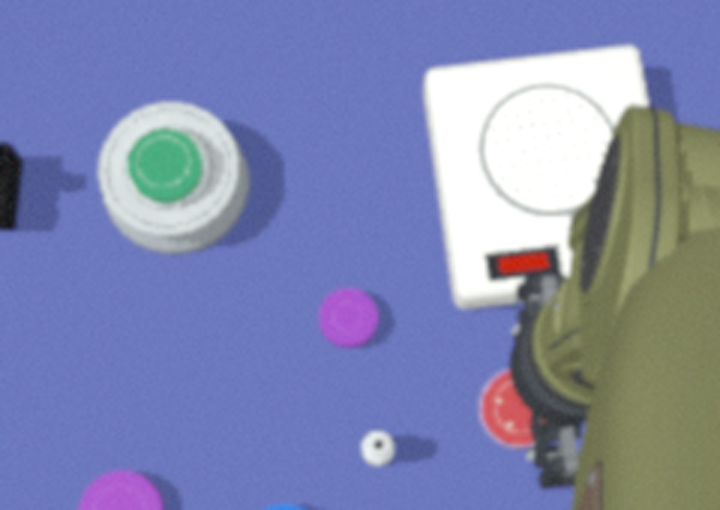

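{"name": "play_rows", "arguments": {"commands": [{"slide": [0.8, -0.05, 0], "spin": 0}, {"slide": [1, -0.05, 0], "spin": 0}, {"slide": [1, -0.05, 0], "spin": 0}, {"slide": [1, -0.05, 0], "spin": 0}, {"slide": [0.8, -0.05, 0], "spin": 0}, {"slide": [0.5, -0.05, 0], "spin": 0}, {"slide": [0.3, 0, 0], "spin": 0}, {"slide": [0, 0, 0], "spin": 0}, {"slide": [0, 0, 0], "spin": 0}]}}

```text
clock: 32.85
tool_pos: [0.4468, -0.1184, 0.0112]
eef_rot: [1.647, 1.524, 1.643]
contact_force: [0.3, -0.0, -0.4]
opening: 0.999
```

```bash
python3 - <<'E'
from h import *
print(state()["tool_pos"])
print("green",w(254.9,154.8,.063),"yellow",w(495.5,212.4,.074))
E
```

```text
[ 0.44684212 -0.11840473  0.01121345]
green [0.65976562 0.14853677] yellow [ 0.46585034 -0.39790245]
```

{"name": "play_rows", "arguments": {"commands": [{"slide": [0.4, 0, 0], "spin": 0}, {"slide": [0.4, 0, 0], "spin": 0}, {"slide": [0.1, 0, 0], "spin": 0}, {"slide": [0, 0, 0], "spin": 0}, {"slide": [0, 0, 0], "spin": 0}]}}

```text
clock: 33.35
tool_pos: [0.4465, -0.1179, 0.0021]
eef_rot: [1.657, 1.524, 1.652]
contact_force: [-0.2, -0.1, -0.7]
opening: 1.002
```

{"name": "play_rows", "arguments": {"commands": [{"slide": [0, 0, 0], "spin": 0}, {"slide": [0, 0, 0], "spin": 0}, {"slide": [0, 0, 0], "spin": 0}, {"slide": [0, 0, 0], "spin": 0}, {"slide": [0, 0, 0], "spin": 0}, {"slide": [0, 0, 0], "spin": 0}, {"slide": [0, 0, 0], "spin": 0}], "gripper": 1}}

```text
clock: 34.05
tool_pos: [0.4467, -0.118, 0.0025]
eef_rot: [1.645, 1.524, 1.64]
contact_force: [-1.3, -0.5, 5.1]
opening: 0.762
```

{"name": "play_rows", "arguments": {"commands": [{"slide": [-0.3, 0, 0], "spin": 0}, {"slide": [-0.7, 0, 0], "spin": 0}, {"slide": [-1, 0, 0], "spin": 0}, {"slide": [-1, 0, 0], "spin": 0}, {"slide": [-1, 0, 0], "spin": 0}, {"slide": [-1, 0, 0], "spin": 0}, {"slide": [0, 0, 0], "spin": 0}]}}

```text
clock: 34.75
tool_pos: [0.4482, -0.1207, 0.0537]
eef_rot: [1.587, 1.525, 1.582]
contact_force: [0.5, -0.2, 0.0]
opening: 0.753
```

```bash
python3 st.py .6472 -.1616 .12;python3 - <<'E'
from h import *
import cv2
a=camera("scene")[130:220,240:350,::-1]
cv2.imwrite("pics/p19.png",cv2.resize(a,None,fx=6,fy=6,interpolation=cv2.INTER_CUBIC))
E
```

```text
34.75 [ 0.4482 -0.1207  0.0537] [-0.293  0.323 -0.566  0.695  0.044  1.282] 0.7526602839997427
[[-5.000e-04  4.600e-03  1.000e+00]
 [ 4.590e-02  9.989e-01 -4.600e-03]
 [-9.989e-01  4.590e-02 -7.000e-04]]
slide cm [-6.82 -3.69 19.92]
```

View pics/p19.png

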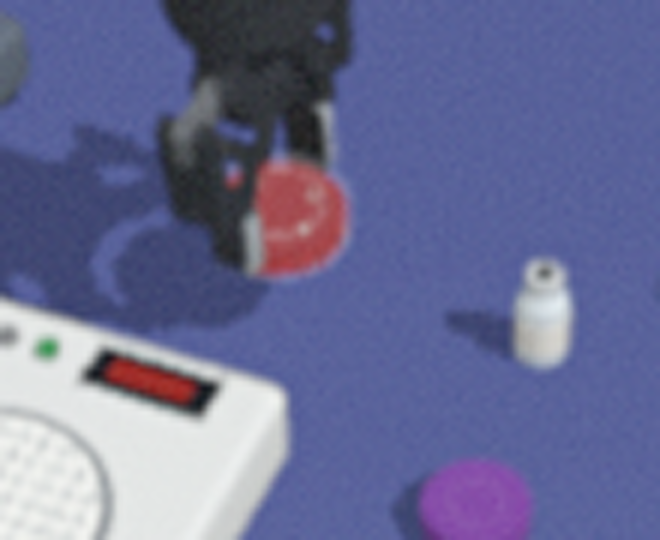

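{"name": "play_rows", "arguments": {"commands": [{"slide": [-1.5, 0, 0], "spin": 0}, {"slide": [-2, 0, 0], "spin": 0}, {"slide": [-2, -0.4, 1], "spin": 0}, {"slide": [-1.3, -0.6, 2.5], "spin": 0}, {"slide": [0, -0.6, 3.4], "spin": 0}, {"slide": [0, -0.6, 3.5], "spin": 0}, {"slide": [0, -0.6, 3.5], "spin": 0}, {"slide": [0, -0.6, 3.3], "spin": 0}, {"slide": [0, -0.3, 2], "spin": 0}, {"slide": [0, 0, 1], "spin": 0}]}}

```text
clock: 35.8
tool_pos: [0.6503, -0.1616, 0.1161]
eef_rot: [1.664, 1.524, 1.66]
contact_force: [-0.3, -0.1, -1.0]
opening: 0.754
```

{"name": "play_rows", "arguments": {"commands": [{"slide": [0.5, 0, 0], "spin": 0}, {"slide": [1, 0, 0], "spin": 0}, {"slide": [1, 0, 0], "spin": 0}, {"slide": [0.8, 0, 0], "spin": 0}, {"slide": [0, 0, 0], "spin": 0}, {"slide": [0, 0, 0], "spin": 0}]}}

```text
clock: 36.4
tool_pos: [0.6481, -0.1596, 0.0842]
eef_rot: [1.672, 1.524, 1.668]
contact_force: [0.0, 0.1, 0.1]
opening: 0.754
```

```bash
python3 st.py .650 -.1616 .0575;python3 - <<'E'
from h import *
import cv2
a=camera("scene")[130:270,180:300,::-1]
b=camera("top")[90:230,320:440,::-1]
cv2.imwrite("pics/p20.png",cv2.resize(np.hstack([a,b]),None,fx=3.3,fy=3.3,interpolation=cv2.INTER_CUBIC))
E
```

```text
36.4 [ 0.6481 -0.1596  0.0842] [-0.263  0.598  0.015  1.004  0.044  1.312] 0.7543212947174662
[[-0.0046  0.0047  1.    ]
 [ 0.047   0.9989 -0.0045]
 [-0.9989  0.047  -0.0048]]
slide cm [ 2.66 -0.32  0.21]
```

View pics/p20.png

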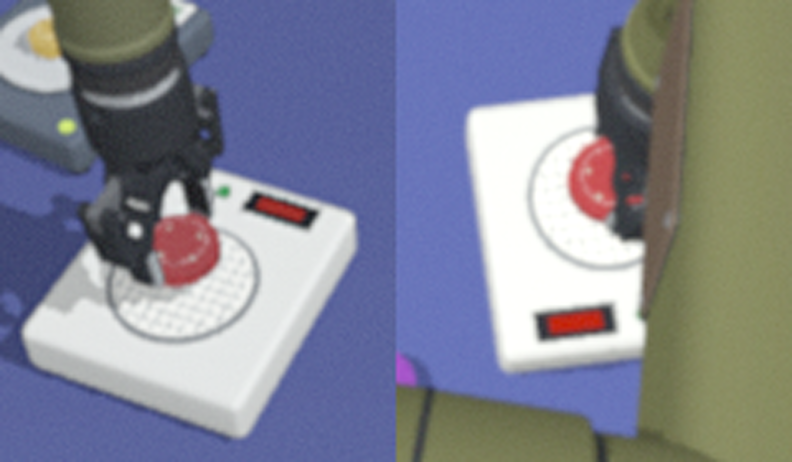

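{"name": "play_rows", "arguments": {"commands": [{"slide": [0.6, -0.1, 0.1], "spin": 0}, {"slide": [0.7, -0.1, 0.05], "spin": 0}, {"slide": [0.5, -0.1, 0], "spin": 0}, {"slide": [0.3, 0, 0], "spin": 0}, {"slide": [0.2, 0, 0], "spin": 0}, {"slide": [0.1, 0, 0], "spin": 0}, {"slide": [0, 0, 0], "spin": 0}, {"slide": [0, 0, 0], "spin": 0}]}}

```text
clock: 37.3
tool_pos: [0.6503, -0.1617, 0.0605]
eef_rot: [1.647, 1.524, 1.643]
contact_force: [0.3, 0.1, -0.1]
opening: 0.753
```

{"name": "play_rows", "arguments": {"commands": [{"slide": [0.1, 0, 0], "spin": 0}, {"slide": [0.1, 0, 0], "spin": 0}, {"slide": [0, 0, 0], "spin": 0}, {"slide": [0, 0, 0], "spin": 0}]}}

```text
clock: 37.7
tool_pos: [0.6501, -0.1615, 0.0583]
eef_rot: [1.656, 1.524, 1.651]
contact_force: [-0.4, 0.0, 0.4]
opening: 0.757
```

{"name": "play_rows", "arguments": {"commands": [{"slide": [0.1, 0, 0], "spin": 0}, {"slide": [0.1, 0, 0], "spin": 0}, {"slide": [0, 0, 0], "spin": 0}, {"slide": [0, 0, 0], "spin": 0}]}}

```text
clock: 38.1
tool_pos: [0.6503, -0.1615, 0.0576]
eef_rot: [1.633, 1.524, 1.629]
contact_force: [-1.5, 0.1, 5.9]
opening: 0.757
```

{"name": "play_rows", "arguments": {"commands": [{"slide": [0, 0, 0], "spin": 0}, {"slide": [0, 0, 0], "spin": 0}, {"slide": [0, 0, 0], "spin": 0}, {"slide": [0, 0, 0], "spin": 0}, {"slide": [-0.5, 0, 0], "spin": 0}, {"slide": [-1, 0, 0], "spin": 0}, {"slide": [-1.5, 0, 0], "spin": 0}, {"slide": [-2, 0, 0], "spin": 0}, {"slide": [-2, 0, 0], "spin": 0}, {"slide": [-2, 0, 0], "spin": 0}], "gripper": -1}}

```text
clock: 39.1
tool_pos: [0.6507, -0.1658, 0.1481]
eef_rot: [1.634, 1.524, 1.629]
contact_force: [-0.1, 0.0, -0.4]
opening: 1.001
```

{"name": "play_rows", "arguments": {"commands": [{"slide": [0, 0, -2], "spin": 0}, {"slide": [0, 0, -4], "spin": 0}, {"slide": [0, 0.5, -4], "spin": 0}, {"slide": [0, 1, -4], "spin": 0}, {"slide": [0, 1, -4], "spin": 0}, {"slide": [0, 2, -4], "spin": 0}, {"slide": [0, 3, -4], "spin": 0}, {"slide": [0, 3, -2], "spin": 0}, {"slide": [0, 2, 0], "spin": 0}, {"slide": [0, 0, 0], "spin": 0}]}}

```text
clock: 40.1
tool_pos: [0.3706, -0.0381, 0.1544]
eef_rot: [1.608, 1.524, 1.607]
contact_force: [-0.1, -0.5, -0.5]
opening: 0.996
```

```bash
python3 - <<'E'
from h import *
import cv2
cv2.imwrite("pics/scene21.png",camera("scene")[:,:,::-1]);b=camera("top")[:,:,::-1];cv2.imwrite("pics/top21.png",b)
t=[cv2.resize(b[y-40:y+40,x-40:x+40],None,fx=4.5,fy=4.5,interpolation=cv2.INTER_CUBIC) for x,y in[(382,150),(256,156)]]
cv2.imwrite("pics/p21.png",np.hstack(t))
E
```

```text
(no output)
```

View pics/scene21.png

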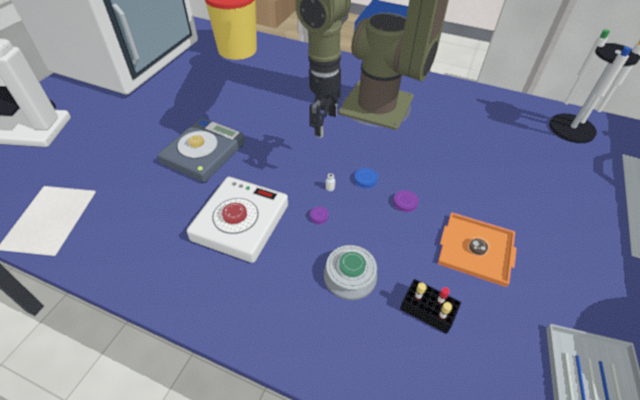

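View pics/top21.png

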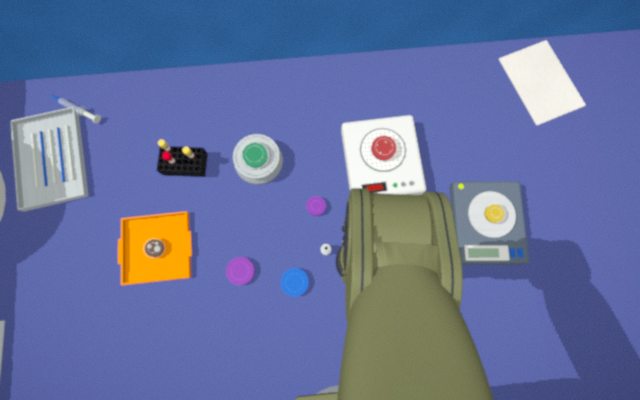

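View pics/p21.png

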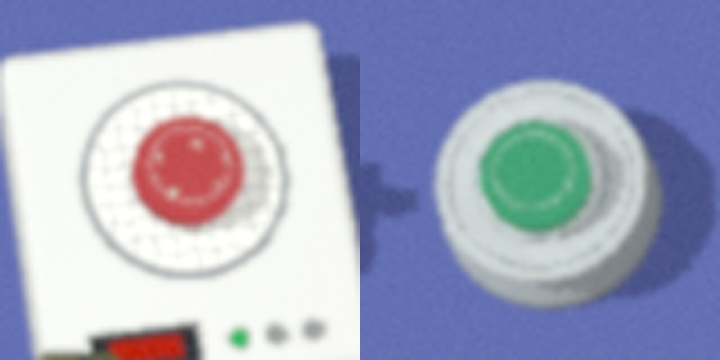

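```bash
python3 - <<'E'
from h import *
f=lambda u,v,x,y:((u+.5)/4.5-.5+x-40,(v+.5)/4.5-.5+y-40)
P=w(*f(189,171,382,150),.073);S=w(*f(185,179,382,150),.055)
G=w(*f(536-360,176,256,156),.063);T=w(*f(541-360,181,256,156),.045)
print("red",P,S,P-S);print("green",G,T,G-T)
print("brown",w(154,247.5,.022)-w(155,248,.016))
print(state()["contact_force"],state()["joint_velocities"].round(3))
from rig import ctrl
print(ctrl.hand_in())
E
```

```text
red [ 0.64632235 -0.16072085] [ 0.6482548  -0.16156218] [-0.00193245  0.00084133]
green [0.66000132 0.14895226] [0.6633729 0.1489569] [-3.37158134e-03 -4.63053425e-06]
brown [ 5.85586477e-04 -4.97843812e-05]
[ 0.30372597  0.05837974 -0.3000618 ] [-0.021  0.021  0.008 -0.001 -0.001  0.001]
the job is handed in; nothing more can be done
None
```

All four dishes are where they belong, and the job was handed in at about 40 s of the 112 s allowed. `hand_in()` reports no verdict.

| Dish | Where it rests | Distance from the middle (top camera) |
|---|---|---|
| Red | colony counter stage | about 2 mm |
| Green | turntable | about 3.4 mm |
| Yellow | balance pan | about 1 mm |
| Brown | floor of the discard tray | about 1 mm |

- **Set-down:** Each dish was lowered until the tool felt contact (about 6–11 N), then released. All four look flat with their lids up in the last pictures.
- **Bystanders:** The tube rack and vial look unmoved in the last pictures. I checked this by eye and did not measure it.
- **Robot at hand-in:** The gripper was open, and the arm was clear of everything at a height of about 0.15 m.

- **Wrist limit:** On the first approach the last joint reached its range limit. That left the tool tilted by about 2.7° for the rest of the job. I turned the jaws so the tilt lay in the plane of the pads, and the dishes stayed level.
- **Camera disagreement:** The two cameras differ by about 2–4 mm in x. This is within the 15 mm tolerance.

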